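# Dock the sample boxes by lid colour

## Task

Lift the handled steel can off the pink-lidded sample box and set it down gently, upright, in the middle of the pale blue pad. Slide the pink-lidded box into the pink dock and the orange-lidded box into the orange dock, each fully home against the rubber stop under the roof; push gently, ease off as soon as you feel the stop, and leave the blue box, the jars and the wash bottle where they are.

Things in the scene. Friction and masses are not known exactly. Their poses are not given: they have to be found in the camera images.
- pink_box: closed flat sample box, white with lid in pink, 90 x 90 mm and 36 mm high, about 0.3 kg, loose on the bench; too wide to grip. Origin: centre of its underside, z up, x and y along its sides. The can stands on it at the start
- orange_box: closed flat sample box, white with lid in orange, 90 x 90 mm and 36 mm high, about 0.3 kg, loose on the bench; too wide to grip. Origin: centre of its underside, z up, x and y along its sides
- pink_dock: fixed box garage with pink walls and stripes, no floor: inside 104 mm wide (flared to 113 at the mouth), 64 mm high, 110 mm deep from mouth to black rubber stop; walls 6 mm, clear roof 4 mm from mouth to back. Origin: mouth centre at bench level, x into the dock, z up. A box that is home has its tail 20 mm inside the roof's front edge: reach under it at a tilt
- orange_dock: fixed box garage with orange walls and stripes, no floor: inside 104 mm wide (flared to 113 at the mouth), 64 mm high, 110 mm deep from mouth to black rubber stop; walls 6 mm, clear roof 4 mm from mouth to back. Origin: mouth centre at bench level, x into the dock, z up. A box that is home has its tail 20 mm inside the roof's front edge: reach under it at a tilt
- pink_dock_home (a point): where the origin of the box lies when it rests against the stop of the pink dock (65 mm in from the mouth, on its centre line, at bench level); x points into the dock
- orange_dock_home (a point): where the origin of the box lies when it rests against the stop of the orange dock (65 mm in from the mouth, on its centre line, at bench level); x points into the dock
- can: steel can with a lid and an upright bail handle, green band, 72 mm diameter, 62 mm high to the lid, 111 mm to the top of the handle, 0.3 kg. Origin: centre of its underside, z up; the handle's level top bar runs along its y axis
- can_grip (a point): middle of the can's handle bar, 106 mm above the can's underside; the bar is round, 10 mm thick, 56 mm long along y, with 44 mm below it to the lid
- pad: pale blue pad 130 x 130 mm, 4 mm thick, fixed on the bench. Origin: centre of its underside, z up; its top is at z = 4 mm
- blue_box: closed flat sample box, white with lid in blue, 90 x 90 mm and 36 mm high, about 0.3 kg, loose on the bench; too wide to grip. Origin: centre of its underside, z up, x and y along its sides; to be left alone
- jar1: amber jar with white cap, 40 mm diameter, 70 mm high, loose; to be left alone. Origin: centre of its underside
- jar2: second amber jar, same as jar1; to be left alone. Origin: centre of its underside
- wash_bottle: white wash bottle, 60 mm diameter, 160 mm high, loose; to be left alone. Origin: centre of its underside
Mind the look-alikes: they are no part of the job. Leave any purple look-alike of the can alone. What is shaped like the orange_dock but yellow is not meant.

How it is judged:
By the outcome, as a careful person would: the job done as asked, in the order asked, and still so for the second after the job is handed in, with the robot touching nothing.
It also fails if it takes over 72 s, if anything falls off the work surface, if the arm or the gripper's body presses on something with over 40 N, if the wrist force passes 120 N, or if a joint passes its speed limit or range.

## Robot

A 6-joint arm with a two-finger parallel gripper is mounted at the origin on the work surface. World frame = base frame: x ahead of the robot, y to its left, z up, the work surface at z = 0. Lengths are in m, angles in rad, forces in N, time in s.
With the tool pointing down it reaches from about 0.325 to 0.925 m from the base axis. Payload 3.1 kg.
Tool frame: the origin (TCP) lies at the very end of the fingers, on their centre line; the grasp point (between the pads) lies 19 mm behind it; z points along the fingers, y is the line along which they close (so a half turn about z gives the same grasp; the last joint's range is limited). The gripper opens to 85 mm and grips with 20 to 120 N. Pads are 22 mm wide; open, the fingers measure 114 mm over their backs; the gripper's body (76 mm by 85 mm) begins 54 mm behind the grasp point. The pads swing forward as they close: fully open they stand 13 mm farther back than shut.
Start: joints at [-1.316, 0.217, 1.613, -0, 1.311, -0.112], TCP at [0.224, -0.583, 0.231] pointing down, gripper open.
Joint ranges: [-2.75, 2.75], [-0.78, 2.1], [0.31, 2.55], [-1.13, 4.27], [0.13, 2.63], [-2.58, 2.58]. Speed limits (rad/s): [2.79, 2.79, 3.14, 3.14, 3.14, 3.14].

## Interface

Orientations are given as a rotation vector (axis times angle).
In Python, from station import bot gives the robot as it stands.
- The arm moves only by the tool send_rows, never from a script. Its argument "rows" is a list that holds one entry, the list of rows, each a list of 7 numbers: the shift along the tool's x, y, z scaled (see below), then the turn, a rotation vector about the tool's x, y, z scaled (see below), then the opening, from 0 (shut) to 1 (fully open). In form: [[[dx, dy, dz, wx, wy, wz, hand], ...]]. A call has 1 to 12 rows; each row shifts and turns the commanded pose from where the row before left it, along the tool's axes as they then stand; what a row does not reach is not made up. The controller multiplies each number of a shift by 0.04 m and each number of a turn by 4 degrees. A row lasts 1/10 s, in which the tool goes at most 50 mm and 8.59 degrees, less where a joint would pass 70% of its speed; a pose out of reach is approached as far as the arm can. A call with a number of a shift or a turn outside -1 to 1 is refused whole. A call with a gripper value outside its range is refused whole. The fingers move at their own pace and stop on an object; "squeeze" is the grip in N (left out, the last holds). Time passes only in rows, so rows that do not move let the fingers close. It gives the time, the measured TCP pose, the force, the opening and the grip force at its end, in the units of the state.
- bot.state(): the state, without advancing time (a new reading comes with each control period).
- bot.read_camera(name): name is "scene" or "side" or "wrist"; returns a dict with "img" (400x640x3 uint8, red, green, blue), "range_z" (400x640 float32, m along the optical axis (not along the pixel's ray), 0 where there is no reading), "fx", "fy", "cx", "cy" (pixels), "k1" (the pictures are not rectified: a ray, as slopes to the right and down, at radius r is drawn at 1 + k1 r^2 times it, then the intrinsics apply), "camera_from_world" (4x4, takes a point from world to camera coordinates). Camera axes: x right, y down, z forward; pixel columns grow to the right and rows downward; lengths in m; the calibration is good to about 2 mm. A picture is of the moment at which its call begins.
- bot.hand_in(): hands the job in; it is judged then, once.
The state is a dict: "clock": time; "qpos": joint angles; "joint_velocities": joint speeds; "joint_torque": joint torques, N m; "position": TCP position; "tcp_rot": TCP orientation; "ft_force": force on the tool from outside, world axes, zero at the start; "moment": the same for the moment, N m; "finger_gap": opening from 0.0 (shut) to 1.0 (fully open); "finger_force": force on a finger pad.
Only numpy, scipy, OpenCV 4.12 (cv2) and the standard library are available. Lean on these libraries where they do the work, as an engineer would, in place of code of your own. Each camera call takes 0.05 s, during which the arm holds its last target. There are 200 camera calls.

## Working session

There is one attempt and no reset: what is moved stays moved. The work goes in short steps, Python scripts to look and compute and a tool call to move; the robot and the scene stay as the last step left them, time stands still between calls to the robot, and variables do not carry over. Pictures are saved under pics/ and viewed, at most 10 in all, crops included, and the job is handed in when it is done.

Besides the shell and the picture viewer there is one more tool, called after "Request:" as name(argument=value, ...), one argument or row to a line, values as JSON. send_rows: Moves the arm, as the interface text tells. Its arguments: {"type":"object","properties":{"rows":{"type":"array"},"squeeze":{"type":"number"}},"required":["rows"]}

```bash
mkdir -p pics; ls; cat > h.py <<'E'
import numpy as np, cv2
from station import bot
from scipy.spatial.transform import Rotation as R
def cloud(c):
    """world point per pixel from range_z"""
    h,w=c["range_z"].shape
    u,v=np.meshgrid(np.arange(w),np.arange(h))
    K=np.array([[c["fx"],0,c["cx"]],[0,c["fy"],c["cy"]],[0,0,1.]])
    p=cv2.undistortPoints(np.stack([u,v],-1).reshape(-1,1,2).astype(np.float64),K,np.array([c["k1"],0,0,0.]))
    z=c["range_z"].reshape(-1,1)
    P=np.hstack([p.reshape(-1,2)*z,z])
    T=np.linalg.inv(c["camera_from_world"])
    return (P@T[:3,:3].T+T[:3,3]).reshape(h,w,3)
def snap(n,f):
    c=bot.read_camera(n); cv2.imwrite(f"pics/{f}.png",c["img"][...,::-1]); np.savez(f"{f}.npz",**c); return c
E
python3 - <<'E'
from h import *
for n in ["scene","side","wrist"]:
    c=snap(n,n+"0"); print(n,c["camera_from_world"].round(3).tolist(),c["fx"],c["k1"])
    print((c["range_z"]>0).mean())
E
```

```text
pics
scene [[-0.792, 0.611, 0.001, 0.359], [0.427, 0.555, -0.714, -0.139], [-0.437, -0.565, -0.7, 1.647], [0.0, 0.0, 0.0, 1.0]] 421.19796493333627 -0.021966919528008024
0.9960078125
side [[-0.996, -0.083, -0.012, 0.475], [-0.038, 0.582, -0.812, 0.112], [0.075, -0.809, -0.583, 1.051], [0.0, 0.0, 0.0, 1.0]] 400.00761168427067 -0.005563893047448127
0.99605859375
wrist [[0.358, -0.934, -0.002, -0.623], [-0.892, -0.343, 0.296, -0.039], [-0.277, -0.104, -0.955, 0.38], [0.0, 0.0, 0.0, 1.0]] 297.5288292427555 -0.003133326000073365
0.99609375
```

View pics/scene0.png

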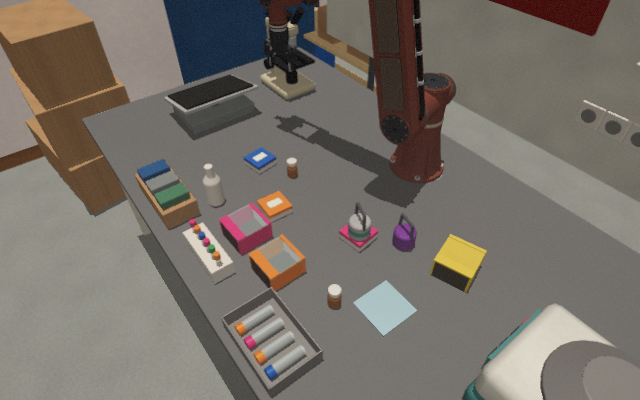

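View pics/side0.png

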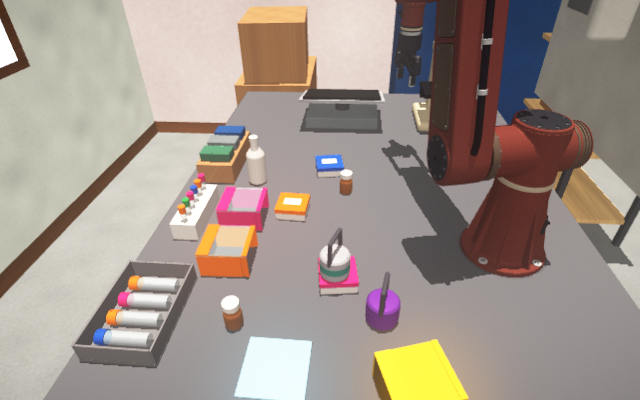

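The scene picture shows the can on the pink box at (358,235), the purple look-alike at (404,237), the orange box at (275,205), the pink dock at (246,228), the orange dock at (278,262), the pad at (385,307) and the jars at (334,296) and (292,167). The side picture shows the same layout, with the dock mouths apparently facing right, towards the robot. Next I measure.

```bash
cat > m.py <<'E'
from h import *
hues={"pink":(160,176,150),"orange":(6,18,170),"pad":(90,108,30),"blue":(108,122,150),"green":(70,95,40),"purple":(130,150,100),"yellow":(22,34,150)}
for n in ["scene0","side0"]:
    c=dict(np.load(n+".npz")); X=cloud(c); hsv=cv2.cvtColor(c["img"],cv2.COLOR_RGB2HSV)
    ws=(X[...,2]>-.01)&(X[...,2]<.2)&(X[...,0]>.1)&(X[...,0]<1.1)&(abs(X[...,1])<.8)
    print(n)
    for k,(a,b,s) in hues.items():
        m=((hsv[...,0]>=a)&(hsv[...,0]<=b)&(hsv[...,1]>=s)&(hsv[...,2]>50)&ws).astype(np.uint8)
        N,L,st,ce=cv2.connectedComponentsWithStats(m)
        for i in range(1,N):
            if st[i,4]<60: continue
            P=X[L==i]; top=P[:,2]>np.percentile(P[:,2],90)-.006
            r=cv2.minAreaRect((P[top,:2]*1000).astype(np.float32))
            print(k,st[i,4],ce[i].round(),"z",np.percentile(P[:,2],[5,95]).round(3),"min",P[:,:2].min(0).round(3),"max",P[:,:2].max(0).round(3),"toprect",np.round(r[0]),np.round(r[1]),round(r[2],1))
E
python3 m.py; python3 - <<'E'
import cv2
a=cv2.imread('pics/scene0.png')[150:350,190:510]
cv2.imwrite('pics/crop.png',cv2.resize(a,(800,500),interpolation=cv2.INTER_CUBIC))
E
```

```text
scene0
pink 745 [247. 233.] z [0.008 0.075] min [ 0.644 -0.148] max [ 0.768 -0.026] toprect [706. -86.] [122. 120.] 1.3
pink 188 [357. 235.] z [0.029 0.041] min [0.376 0.103] max [0.475 0.194] toprect [428. 145.] [90. 88.] 10.8
pink 85 [249. 342.] z [0.02 0.04] min [0.887 0.244] max [0.905 0.274] toprect [896. 257.] [25. 17.] 89.7
orange 376 [274. 205.] z [0.028 0.042] min [ 0.527 -0.174] max [ 0.618 -0.082] toprect [ 572. -127.] [90. 89.] 87.7
orange 86 [291. 246.] z [0.067 0.075] min [0.641 0.032] max [0.652 0.147] toprect [646.  90.] [ 10. 112.] 1.5
orange 692 [277. 270.] z [0.009 0.074] min [0.64  0.038] max [0.764 0.151] toprect [749.  94.] [ 29. 113.] 2.0
orange 74 [240. 329.] z [0.021 0.038] min [0.888 0.195] max [0.905 0.222] toprect [896. 208.] [25. 17.] 88.6
orange 83 [260. 357.] z [0.023 0.039] min [0.887 0.293] max [0.905 0.321] toprect [897. 307.] [25. 18.] 88.2
pad 391 [153. 170.] z [0.088 0.105] min [ 0.798 -0.51 ] max [ 0.895 -0.425] toprect [ 846. -468.] [97. 85.] 0.2
pad 1469 [385. 307.] z [0.002 0.009] min [0.469 0.322] max [0.6  0.45] toprect [534. 386.] [128. 131
[... 1969 characters left out ...]
455] toprect [ 845. -481.] [88. 53.] 1.2
pad 76 [249. 395.] z [-0.001  0.005] min [0.525 0.414] max [0.599 0.451] toprect [568. 445.] [30. 81.] 65.0
blue 230 [329. 162.] z [0.033 0.037] min [ 0.431 -0.422] max [ 0.524 -0.329] toprect [ 477. -375.] [87. 92.] 9.2
blue 139 [ 99. 336.] z [0.021 0.037] min [0.885 0.347] max [0.906 0.371] toprect [895. 358.] [21. 22.] 1.4
green 157 [334. 272.] z [0.058 0.075] min [0.398 0.164] max [0.462 0.19 ] toprect [431. 179.] [22. 64.] 86.8
purple 844 [382. 307.] z [0.02  0.062] min [0.289 0.163] max [0.357 0.286] toprect [322. 251.] [64. 67.] 82.9
yellow 3892 [419. 373.] z [0.067 0.072] min [0.173 0.297] max [0.344 0.471] toprect [271. 421.] [123. 117.] 16.9
```

View pics/crop.png

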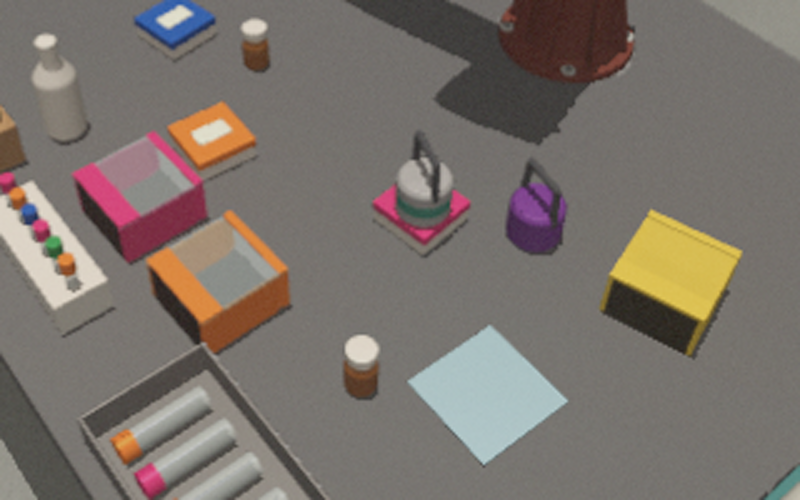

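The crop confirms the layout, but I can't tell which end of the docks is the mouth. I'll check using range profiles.

```bash
python3 - <<'E'
from h import *
for n in ["scene0","side0"]:
    c=dict(np.load(n+".npz")); X=cloud(c)
    for nm,yc in [("pink",-.087),("orange",.092)]:
        m=(abs(X[...,1]-yc)<.012)&(X[...,0]>.6)&(X[...,0]<.8)&(X[...,2]<.2)
        v,u=np.where(m); o=np.argsort(X[m][:,0]); 
        print(n,nm)
        for i in o[::max(1,len(o)//45)]: print(X[v[i],u[i]].round(3),c["img"][v[i],u[i]],(u[i],v[i]),end="; ")
        print()
# outer wall y-extent by x for docks
    hsv=cv2.cvtColor(c["img"],cv2.COLOR_RGB2HSV)
    for nm,a,b,yc in [("pink",160,176,-.087),("orange",6,18,.092)]:
        m=(hsv[...,0]>=a)&(hsv[...,0]<=b)&(hsv[...,1]>140)&(X[...,0]>.62)&(X[...,0]<.78)&(abs(X[...,1]-yc)<.08)&(X[...,2]<.09)&(X[...,2]>.02)
        P=X[m]
        for x in np.arange(.64,.77,.012):
            q=P[abs(P[:,0]-x)<.006]
            if len(q)>3: print(nm,x.round(3),np.percentile(q[:,1],[2,98]).round(4),len(q),np.percentile(q[:,2],[2,98]).round(3))
E
```

```text
scene0 pink
[ 0.6   -0.082  0.005] [104  98  94] (np.int64(275), np.int64(221)); [ 0.602 -0.079  0.004] [120 113 108] (np.int64(275), np.int64(222)); [ 0.604 -0.089  0.001] [102  93  88] (np.int64(273), np.int64(221)); [ 0.607 -0.097  0.04 ] [220 136  65] (np.int64(270), np.int64(212)); [ 0.608 -0.089  0.033] [174  98  50] (np.int64(271), np.int64(215)); [ 0.61  -0.084  0.004] [108 101  99] (np.int64(272), np.int64(222)); [ 0.613 -0.088  0.003] [126  89  93] (np.int64(271), np.int64(222)); [ 0.614 -0.085  0.002] [123  93  97] (np.int64(271), np.int64(223)); [ 0.616 -0.09   0.028] [134  82  50] (np.int64(269), np.int64(217)); [ 0.647 -0.082  0.073] [206  76 121] (np.int64(261), np.int64(213)); [ 0.651 -0.094  0.071] [213  71 121] (np.int64(258), np.int64(212)); [ 0.655 -0.082  0.069] [183 115 131] (np.int64(259), np.int64(215)); [ 0.66  -0.08   0.069] [160 162 157] (np.int64(258), np.int64(216)); [ 0.665 -0.09   0.069] [160 161 156] (np.int64(255), np.int64(215)); [ 0.67  -0.076  0.069] [159 161 156] (np.int64(256), np.int64(218)); [ 0.674 -0.087  0.072] [156 137 140] (np.int64(253), 
[... 13311 characters left out ...]
.024 0.064]
pink 0.724 [-0.0314 -0.0271] 53 [0.021 0.063]
pink 0.736 [-0.1277 -0.0256] 98 [0.021 0.072]
pink 0.748 [-0.1416 -0.0247] 161 [0.025 0.072]
pink 0.76 [-0.1407 -0.0249] 125 [0.026 0.072]
orange 0.64 [0.0314 0.1495] 122 [0.023 0.071]
orange 0.652 [0.0334 0.1497] 93 [0.021 0.068]
orange 0.664 [0.1457 0.1504] 72 [0.021 0.066]
orange 0.676 [0.1461 0.1512] 70 [0.022 0.065]
orange 0.688 [0.1469 0.1517] 68 [0.021 0.066]
orange 0.7 [0.1465 0.1518] 69 [0.02  0.066]
orange 0.712 [0.1475 0.1517] 65 [0.022 0.064]
orange 0.724 [0.1474 0.1524] 73 [0.022 0.067]
orange 0.736 [0.0419 0.152 ] 112 [0.022 0.07 ]
orange 0.748 [0.1479 0.1533] 82 [0.021 0.071]
orange 0.76 [0.1262 0.1525] 39 [0.022 0.07 ]
```

The black face at x≈0.765 is flat (the stop end), and shaded bench is visible under the front edge at x≈0.642. So both mouths face the robot, at x≈0.641 with yaw ≈2°. Now the handle, the jars and the tool axes.

```bash
python3 - <<'E'
from h import *
s=bot.state(); print(s["position"],R.from_rotvec(s["tcp_rot"]).as_matrix().round(3).tolist(),s["ft_force"],s["finger_gap"])
for n in ["scene0","side0"]:
    c=dict(np.load(n+".npz")); X=cloud(c)
    m=(X[...,2]>.134)&(X[...,2]<.16)&(np.hypot(X[...,0]-.43,X[...,1]-.145)<.07)
    P=X[m]; print(n,"handle",len(P),P.mean(0).round(4),cv2.minAreaRect((P[:,:2]*1000).astype(np.float32)))
    l=cv2.fitLine(P[:,:2].astype(np.float32),cv2.DIST_L2,0,.01,.01).ravel(); print(np.degrees(np.arctan2(l[1],l[0])),P.min(0),P.max(0))
    m=(X[...,2]>.088)&(X[...,2]<.105)&(np.hypot(X[...,0]-.43,X[...,1]-.145)<.05); print("lid",cv2.minEnclosingCircle((X[m][:,:2]*1000).astype(np.float32)))
    for nm,x0,x1,y0,y1 in [("jar1",.58,.75,.2,.36),("jar2",.45,.6,-.3,-.2),("bottle",.6,.8,-.35,-.15)]:
        m=(X[...,2]>.06)&(X[...,2]<.2)&(X[...,0]>x0)&(X[...,0]<x1)&(X[...,1]>y0)&(X[...,1]<y1); P=X[m]
        if len(P): print(nm,len(P),P.min(0).round(3),P.max(0).round(3))
    # everything above z .02 in the working corridor
    m=(X[...,2]>.02)&(X[...,2]<.3)&(X[...,0]>.3)&(X[...,0]<.64)&(abs(X[...,1])<.5); q=np.unique((X[m][:,:2]/.05).round().astype(int),axis=0)*50; print(q.tolist())
E
```

```text
[ 0.2239922  -0.58280633  0.23024965] [[0.933, 0.359, -0.0], [0.359, -0.933, 0.002], [0.0, -0.002, -1.0]] [-0.25522576  0.22052865 -0.40418692] 0.9992367833786308
scene0 handle 63 [0.4342 0.1555 0.1465] ((431.7544250488281, 152.3310089111328), (62.943450927734375, 9.255924224853516), 71.56909942626953)
71.44994 [0.41983889 0.12184328 0.13641208] [0.44609513 0.18196218 0.1528867 ]
lid ((432.91119384765625, 150.18606567382812), 37.960933685302734)
jar1 145 [0.622 0.27  0.06 ] [0.658 0.306 0.075]
bottle 481 [ 0.656 -0.346  0.06 ] [ 0.8   -0.15   0.166]
[[300, 200], [300, 250], [300, 300], [300, 350], [300, 400], [300, 450], [300, 500], [350, 200], [350, 250], [350, 300], [350, 400], [350, 450], [400, -250], [400, 100], [400, 150], [400, 200], [450, -450], [450, -400], [450, -350], [450, -250], [450, 100], [450, 150], [450, 200], [500, -400], [500, -350], [550, -400], [550, -200], [550, -150], [550, -100], [600, -200], [600, -150], [600, -100], [600, 300], [650, 150], [650, 250], [650, 300]]
side0 handle 115 [0.4299 0.1574 0.1438] ((429.5177307128906, 153.263427734375), (67.37734985351562, 9.555587768554688), 70.4081039428711)
69.58806 [0.41481384 0.12184504 0.134112  ] [0.44291937 0.18521645 0.14874156]
lid ((429.2643127441406, 154.3115692138672), 36.365177154541016)
jar1 242 [0.62 0.27 0.06] [0.656 0.307 0.072]
bottle 602 [ 0.679 -0.35   0.06 ] [ 0.8   -0.263  0.161]
[[300, 200], [300, 250], [300, 300], [300, 350], [300, 400], [300, 450], [350, 150], [350, 200], [350, 250], [350, 300], [350, 400], [350, 450], [400, -250], [400, -200], [400, 100], [400, 150], [400, 200], [450, -400], [450, -350], [450, -250], [450, 100], [450, 150], [450, 200], [500, -400], [500, -350], [500, -300], [500, -150], [500, -100], [550, -200], [550, -150], [550, -100], [600, -200], [600, -150], [600, -100], [600, 250], [600, 300], [650, 50], [650, 100], [650, 150], [650, 250], [650, 300]]
```

```bash
cat >> h.py <<'E'
def plan(p,xang=None,tilt=0,hand=1,smax=.9,wmax=1.,rot=None):
    """rows from the measured pose to p with tool x at heading xang (deg), fingers leaning forward along tool x by tilt"""
    s=bot.state(); A=R.from_rotvec(s["tcp_rot"]); p0=np.array(s["position"])
    a=np.radians(xang); B=R.from_matrix(np.array([[np.cos(a),np.sin(a),0],[np.sin(a),-np.cos(a),0],[0,0,-1]]).T)*R.from_euler("y",tilt,degrees=True)
    w=(A.inv()*B).as_rotvec(); d=np.array(p)-p0
    n=int(max(np.ceil(np.abs(d).max()/.04/smax),np.ceil(np.linalg.norm(d)/.046),np.ceil(np.abs(np.degrees(w)).max()/4/wmax),1))
    print("rows",n)
    rows=[]
    for i in range(n):
        C=A*R.from_rotvec(w*i/n)
        rows.append([round(float(v),2)+0. for v in [*(C.inv().apply(d/n)/.04),*(np.degrees(w)/n/4)]]+[hand])
    print("\n".join(map(str,rows)))
def st():
    s=bot.state(); M=R.from_rotvec(s["tcp_rot"]).as_matrix()
    print("t",round(s["clock"],2),"p",np.round(s["position"],4),"x",M[:,0].round(3),"z",M[:,2].round(3),"F",np.round(s["ft_force"],1),"gap",round(s["finger_gap"],3),"ff",np.round(s["finger_force"],1),"q",np.round(s["qpos"],2))
E
python3 -c "
from h import *
plan([.4305,.153,.225],70.5)"
```

```text
rows 21
[0.54, -0.73, 0.01, 0.0, 0.0, -0.59, 1]
[0.57, -0.71, 0.01, 0.0, 0.0, -0.59, 1]
[0.6, -0.68, 0.01, 0.0, 0.0, -0.59, 1]
[0.63, -0.66, 0.01, 0.0, 0.0, -0.59, 1]
[0.66, -0.63, 0.01, 0.0, 0.0, -0.59, 1]
[0.68, -0.6, 0.01, 0.0, 0.0, -0.59, 1]
[0.71, -0.57, 0.01, 0.0, 0.0, -0.59, 1]
[0.73, -0.55, 0.01, 0.0, 0.0, -0.59, 1]
[0.75, -0.51, 0.01, 0.0, 0.0, -0.59, 1]
[0.77, -0.48, 0.01, 0.0, 0.0, -0.59, 1]
[0.79, -0.45, 0.01, 0.0, 0.0, -0.59, 1]
[0.81, -0.42, 0.01, 0.0, 0.0, -0.59, 1]
[0.82, -0.38, 0.01, 0.0, 0.0, -0.59, 1]
[0.84, -0.35, 0.01, 0.0, 0.0, -0.59, 1]
[0.85, -0.32, 0.01, 0.0, 0.0, -0.59, 1]
[0.87, -0.28, 0.01, 0.0, 0.0, -0.59, 1]
[0.88, -0.24, 0.01, 0.0, 0.0, -0.59, 1]
[0.89, -0.21, 0.01, 0.0, 0.0, -0.59, 1]
[0.89, -0.17, 0.01, 0.0, 0.0, -0.59, 1]
[0.9, -0.14, 0.01, 0.0, 0.0, -0.59, 1]
[0.9, -0.1, 0.01, 0.0, 0.0, -0.59, 1]
```

Request:
send_rows(
  rows=[
    [[0.54,-0.73,0,0,0,-0.59,1],[0.57,-0.71,0,0,0,-0.59,1],[0.6,-0.68,0,0,0,-0.59,1],[0.63,-0.66,0,0,0,-0.59,1],[0.66,-0.63,0,0,0,-0.59,1],[0.68,-0.6,0,0,0,-0.59,1],[0.71,-0.57,0,0,0,-0.59,1],[0.73,-0.55,0,0,0,-0.59,1],[0.75,-0.51,0,0,0,-0.59,1],[0.77,-0.48,0,0,0,-0.59,1],[0.79,-0.45,0,0,0,-0.59,1],[0.81,-0.42,0,0,0,-0.59,1]],
  ],
)

```text
clock: 1.35
position: [0.3422, -0.1615, 0.2311]
tcp_rot: [2.854, 1.313, 0.0]
ft_force: [0.7, 0.7, 0.5]
finger_gap: 1.002
finger_force: 0.0
```

Request:
send_rows(
  rows=[
    [[0.82,-0.38,0,0,0,-0.59,1],[0.84,-0.35,0,0,0,-0.59,1],[0.85,-0.32,0,0,0,-0.59,1],[0.87,-0.28,0,0,0,-0.59,1],[0.88,-0.24,0,0,0,-0.59,1],[0.89,-0.21,0,0,0,-0.59,1],[0.89,-0.17,0,0,0,-0.59,1],[0.9,-0.14,0,0,0,-0.59,1],[0.9,-0.1,0,0,0,-0.59,1],[0,0,0,0,0,0,1],[0,0,0,0,0,0,1]],
  ],
)

```text
clock: 2.45
position: [0.43, 0.1526, 0.2309]
tcp_rot: [2.563, 1.817, -0.002]
ft_force: [-0.4, -0.8, 0.2]
finger_gap: 0.999
finger_force: 0.0
```

```bash
python3 - <<'E'
from h import *
c=snap("wrist","wrist1"); X=cloud(c); st()
m=(X[...,2]>.134)&(X[...,2]<.16)&(np.hypot(X[...,0]-.43,X[...,1]-.15)<.045)
P=X[m]; r=cv2.minAreaRect((P[:,:2]*1000).astype(np.float32)); print(len(P),P[:,2].mean(),r)
hsv=cv2.cvtColor(c["img"],cv2.COLOR_RGB2HSV)
m=(hsv[...,0]>=160)&(hsv[...,0]<=176)&(hsv[...,1]>130)&(abs(X[...,2]-.036)<.008)&(X[...,0]<.52)
print("pink",cv2.minAreaRect((X[m][:,:2]*1000).astype(np.float32)))
plan([.4305,.153,.123],70.5)
E
```

```text
t 2.5 p [0.4299 0.1519 0.2308] x [ 0.332  0.943 -0.001] z [-0.001 -0.001 -1.   ] F [ 0.8 -0.7 -0.7] gap 0.998 ff 0.0 q [ 0.19 -0.15  2.   -0.    1.3   0.52]
947 0.14582264432340786 ((429.3280029296875, 152.0984344482422), (65.61640930175781, 9.770051002502441), 70.49592590332031)
pink ((422.3612060546875, 142.94290161132812), (89.63397979736328, 89.33873748779297), 7.386319637298584)
rows 3
[0.01, 0.0, 0.9, 0.0, 0.01, 0.01, 1]
[0.01, 0.0, 0.9, 0.0, 0.01, 0.01, 1]
[0.01, 0.0, 0.9, 0.0, 0.01, 0.01, 1]
```

View pics/wrist1.png

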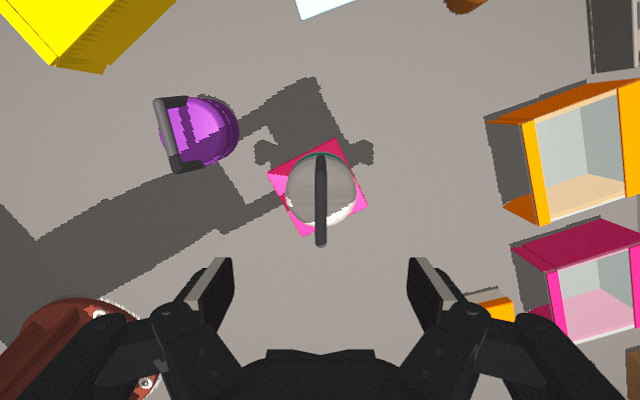

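The wrist view shows the handle bar at (320,200), centred between the fingers and perpendicular to the closing line. I'll descend and grip.

Request:
send_rows(
  rows=[
    [[0,0,0.7,0,0,0,1],[0,0,0.7,0,0,0,1],[0,0,0.7,0,0,0,1],[0,0,0.4,0,0,0,1],[0,0,0.2,0,0,0,1],[0,0,0,0,0,0,1],[0,0,0,0,0,0,0],[0,0,0,0,0,0,0],[0,0,0,0,0,0,0],[0,0,0,0,0,0,0],[0,0,0,0,0,0,0],[0,0,0,0,0,0,0]],
  ],
  squeeze=40,
)

```text
clock: 3.7
position: [0.4305, 0.1525, 0.1237]
tcp_rot: [-2.564, -1.815, -0.001]
ft_force: [-2.0, 1.0, 2.5]
finger_gap: 0.1
finger_force: 39.0
```

Request:
send_rows(
  rows=[
    [[0,0,0,0,0,0,0],[0,0,0,0,0,0,0],[0,0,-0.1,0,0,0,0],[0,0,-0.2,0,0,0,0],[0,0,-0.4,0,0,0,0],[0,0,-0.6,0,0,0,0],[0,0,-0.7,0,0,0,0],[0,0,-0.5,0,0,0,0],[0,0,0,0,0,0,0]],
  ],
)

```text
clock: 4.6
position: [0.4328, 0.1527, 0.2269]
tcp_rot: [2.562, 1.813, 0.011]
ft_force: [0.8, 0.2, -3.2]
finger_gap: 0.1
finger_force: 39.0
```

```bash
python3 - <<'E'
from h import *
c=snap("wrist","wrist2"); X=cloud(c); st()
hsv=cv2.cvtColor(c["img"],cv2.COLOR_RGB2HSV)
m=(hsv[...,0]>=160)&(hsv[...,0]<=176)&(hsv[...,1]>130)&(abs(X[...,2]-.036)<.008)&(X[...,0]<.52)
print("pink",cv2.minAreaRect((X[m][:,:2]*1000).astype(np.float32)))
m=(hsv[...,0]>=85)&(hsv[...,0]<=108)&(hsv[...,1]>30)&(abs(X[...,2]-.004)<.006)&(X[...,1]>.3)
print("pad",cv2.minAreaRect((X[m][:,:2]*1000).astype(np.float32)))
plan([.534,.386,.211],70.5,hand=0,smax=.6)
E
```

```text
t 4.65 p [0.4315 0.1524 0.2247] x [0.333 0.943 0.002] z [ 0.004  0.001 -1.   ] F [ 0.  -0.8 -2.8] gap 0.103 ff 39.0 q [ 0.19 -0.15  2.   -0.    1.28  0.53]
pink ((419.84521484375, 163.0390167236328), (89.50341796875, 48.88655090332031), 7.2829437255859375)
pad ((495.8058166503906, 322.2984313964844), (20.25079917907715, 69.59188079833984), 70.86347961425781)
rows 10
[0.64, 0.05, 0.04, 0.0, 0.0, 0.0, 0]
[0.64, 0.05, 0.04, 0.0, 0.0, 0.0, 0]
[0.64, 0.05, 0.04, 0.0, 0.0, 0.0, 0]
[0.64, 0.05, 0.04, 0.0, 0.0, 0.0, 0]
[0.64, 0.05, 0.03, 0.0, 0.0, 0.0, 0]
[0.64, 0.05, 0.03, 0.0, 0.0, 0.0, 0]
[0.64, 0.05, 0.03, 0.0, 0.0, 0.0, 0]
[0.64, 0.05, 0.03, 0.0, 0.0, 0.0, 0]
[0.64, 0.05, 0.03, 0.0, 0.0, 0.0, 0]
[0.64, 0.05, 0.03, 0.0, 0.0, 0.0, 0]
```

View pics/wrist2.png

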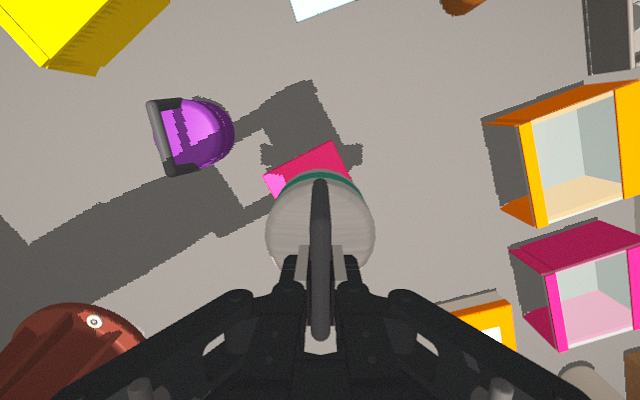

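The can is lifted and hangs straight (lid at (320,230)). Next I carry it over the pad.

Request:
send_rows(
  rows=[
    [[0.3,0.02,0,0,0,0,0],[0.6,0.05,0.04,0,0,0,0],[0.7,0.05,0.04,0,0,0,0],[0.75,0.06,0.04,0,0,0,0],[0.75,0.06,0.04,0,0,0,0],[0.75,0.06,0.04,0,0,0,0],[0.75,0.06,0.04,0,0,0,0],[0.7,0.05,0.04,0,0,0,0],[0.6,0.04,0,0,0,0,0],[0.35,0.03,0,0,0,0,0],[0.12,0,0,0,0,0,0],[0,0,0,0,0,0,0]],
  ],
)

```text
clock: 5.85
position: [0.5322, 0.3866, 0.2096]
tcp_rot: [-2.563, -1.816, 0.006]
ft_force: [0.1, -0.7, -3.0]
finger_gap: 0.104
finger_force: 39.0
```

```bash
python3 - <<'E'
from h import *
for n in ["scene","wrist","side"]:
    c=bot.read_camera(n); X=cloud(c)
    hsv=cv2.cvtColor(c["img"],cv2.COLOR_RGB2HSV)
    m=(hsv[...,0]>=85)&(hsv[...,0]<=108)&(hsv[...,1]>30)&(abs(X[...,2]-.004)<.008)&(X[...,1]>.3)&(X[...,0]>.4)&(X[...,0]<.65)
    print(n,m.sum(),cv2.minAreaRect((X[m][:,:2]*1000).astype(np.float32)),X[m].min(0),X[m].max(0))
    m=(X[...,2]>.08)&(X[...,2]<.21)&(X[...,1]>.32)&(X[...,1]<.45)&(X[...,0]>.48)&(X[...,0]<.59)&(hsv[...,0]>70)&(hsv[...,0]<95)&(hsv[...,1]>40); 
    if m.sum(): print("green",X[m].min(0),X[m].max(0))
st(); plan([.532,.386,.0965],70.5,hand=0,smax=.6)
E
```

```text
scene 1122 ((534.8834228515625, 386.1882019042969), (127.2930908203125, 130.29638671875), 89.5743637084961) [ 0.47013159  0.32253089 -0.00167341] [0.60041508 0.45008415 0.01179676]
green [0.52045968 0.36611624 0.1393036 ] [0.56968785 0.4212542  0.16453419]
wrist 4804 ((530.9351196289062, 385.43731689453125), (129.43121337890625, 131.14080810546875), 89.2420654296875) [ 0.46546549  0.31989851 -0.00152366] [0.59688654 0.45073436 0.00681088]
green [0.50915171 0.3917151  0.13324777] [0.5656841  0.42118723 0.17537584]
side 2341 ((532.0886840820312, 390.2359924316406), (135.2755126953125, 118.67086029052734), 2.1698875427246094) [ 0.46619339  0.32841816 -0.00085654] [0.59822297 0.45085225 0.00882417]
green [0.49534418 0.38683561 0.140974  ] [0.56321328 0.42148204 0.16316237]
t 6.0 p [0.5326 0.3855 0.2111] x [ 0.333  0.943 -0.002] z [-0.002 -0.001 -1.   ] F [-0.8  0.3 -3.3] gap 0.102 ff 39.0 q [ 0.52  0.3   1.55 -0.    1.29  0.86]
rows 5
[0.0, 0.0, 0.57, 0.0, 0.0, 0.0, 0]
[0.0, 0.0, 0.57, 0.0, 0.0, 0.0, 0]
[0.0, 0.0, 0.57, 0.0, 0.0, 0.0, 0]
[0.0, 0.0, 0.57, 0.0, 0.0, 0.0, 0]
[0.0, 0.0, 0.57, 0.0, 0.0, 0.0, 0]
```

Request:
send_rows(
  rows=[
    [[0,0,0.4,0,0,0,0],[0,0,0.6,0,0,0,0],[0,0,0.6,0,0,0,0],[0,0,0.6,0,0,0,0],[0,0,0.4,0,0,0,0],[0,0,0.2,0,0,0,0],[0,0,0.05,0,0,0,0],[0,0,0.03,0,0,0,0],[0,0,0.03,0,0,0,0],[0,0,0.02,0,0,0,0],[0,0,0,0,0,0,0]],
  ],
)

```text
clock: 7.1
position: [0.5337, 0.3865, 0.0957]
tcp_rot: [2.564, 1.815, 0.002]
ft_force: [-0.1, 0.2, -3.0]
finger_gap: 0.1
finger_force: 39.0
```

Request:
send_rows(
  rows=[
    [[0,0,0.04,0,0,0,0],[0,0,0.03,0,0,0,0],[0,0,0.03,0,0,0,0],[0,0,0,0,0,0,0]],
  ],
)

```text
clock: 7.5
position: [0.5335, 0.3866, 0.0919]
tcp_rot: [-2.564, -1.815, -0.001]
ft_force: [-1.9, 0.5, 3.0]
finger_gap: 0.098
finger_force: 39.5
```

Contact: the force went from −3 N to +3 N. I release and rise.

Request:
send_rows(
  rows=[
    [[0,0,-0.02,0,0,0,0.2],[0,0,0,0,0,0,0.4],[0,0,0,0,0,0,0.8],[0,0,0,0,0,0,1],[0,0,0,0,0,0,1],[0,0,-0.3,0,0,0,1],[0,0,-0.7,0,0,0,1],[0,0,-0.9,0,0,0,1],[0,0,-0.9,0,0,0,1],[0,0,-0.3,0,0,0,1],[0,0,0,0,0,0,1]],
  ],
)

```text
clock: 8.6
position: [0.5351, 0.3873, 0.2197]
tcp_rot: [2.564, 1.815, 0.011]
ft_force: [0.6, 0.2, -1.3]
finger_gap: 0.998
finger_force: 0.0
```

```bash
python3 - <<'E'
from h import *
c=snap("wrist","wrist3"); X=cloud(c); st()
m=(X[...,2]>.1)&(X[...,2]<.125)&(np.hypot(X[...,0]-.53,X[...,1]-.385)<.05)
P=X[m]; print("handle",cv2.minAreaRect((P[:,:2]*1000).astype(np.float32)),P[:,2].max())
m=(X[...,2]>.055)&(X[...,2]<.075)&(np.hypot(X[...,0]-.53,X[...,1]-.385)<.06); print("lid",cv2.minEnclosingCircle((X[m][:,:2]*1000).astype(np.float32)))
for n in ["wrist","scene","side"]:
    c=bot.read_camera(n); X=cloud(c)
    hsv=cv2.cvtColor(c["img"],cv2.COLOR_RGB2HSV)
    for nm,a,b,x1 in [("pink",160,176,.5),("orange",6,18,.625)]:
        m=(hsv[...,0]>=a)&(hsv[...,0]<=b)&(hsv[...,1]>140)&(abs(X[...,2]-.036)<.008)&(X[...,0]<x1)&(X[...,0]>.3)&(X[...,1]<.25)
        if m.sum()>20: print(n,nm,m.sum(),cv2.minAreaRect((X[m][:,:2]*1000).astype(np.float32)),X[m].min(0),X[m].max(0))
E
```

```text
t 8.65 p [0.5336 0.3864 0.2167] x [0.333 0.943 0.002] z [ 0.002  0.001 -1.   ] F [-0.1 -0.4 -1.6] gap 0.998 ff 0.0 q [0.52 0.3  1.54 0.   1.3  0.86]
handle ((531.6500244140625, 385.7774353027344), (66.53041076660156, 9.642905235290527), 70.62623596191406) 0.1170060720216094
lid ((532.6201171875, 386.0240173339844), 36.74494552612305)
wrist pink 573 ((424.32391357421875, 184.901123046875), (33.38279724121094, 95.66641998291016), 74.83937072753906) [0.37383291 0.15628101 0.02800519] [0.46612705 0.19266122 0.03848939]
scene pink 447 ((425.5796813964844, 144.3311004638672), (90.2069320678711, 88.9682846069336), 7.680831432342529) [0.37538307 0.09474119 0.02804896] [0.47437909 0.19216886 0.04360398]
scene orange 426 ((508.1158142089844, -153.7108917236328), (254.88690185546875, 111.7947006225586), 22.14781379699707) [ 0.40385817 -0.24393801  0.02813326] [ 0.61826125 -0.08143681  0.04394447]
side pink 824 ((423.174560546875, 144.3101806640625), (87.95370483398438, 92.50362396240234), 7.357652187347412) [0.3762451  0.09632384 0.02814184] [0.47235321 0.19377212 0.03900215]
side orange 118 ((491.4338073730469, -151.57546997070312), (245.88082885742188, 82.84484100341797), 31.527658462524414) [ 0.39882259 -0.23781379  0.0281269 ] [ 0.60820535 -0.0802057   0.04385752]
```

The can is centred on the pad (532,386) and upright. The orange box stands in front of the pink dock, so I first shift it sideways to its own dock's lane.

```bash
python3 - <<'E'
from h import *
plan([.568,-.21,.15],92,hand=.6,smax=.98)
E
```

```text
rows 16
[-0.86, 0.36, 0.1, 0.0, 0.0, -0.33, 0.6]
[-0.87, 0.34, 0.1, 0.0, 0.0, -0.33, 0.6]
[-0.87, 0.32, 0.1, 0.0, 0.0, -0.33, 0.6]
[-0.88, 0.3, 0.1, 0.0, 0.0, -0.33, 0.6]
[-0.89, 0.28, 0.1, 0.0, 0.0, -0.33, 0.6]
[-0.89, 0.26, 0.1, 0.0, 0.0, -0.33, 0.6]
[-0.9, 0.24, 0.1, 0.0, 0.0, -0.33, 0.6]
[-0.91, 0.22, 0.1, 0.0, 0.0, -0.33, 0.6]
[-0.91, 0.2, 0.1, 0.0, 0.0, -0.33, 0.6]
[-0.92, 0.18, 0.1, 0.0, 0.0, -0.33, 0.6]
[-0.92, 0.15, 0.1, 0.0, 0.0, -0.33, 0.6]
[-0.92, 0.13, 0.1, 0.0, 0.0, -0.33, 0.6]
[-0.93, 0.11, 0.1, 0.0, 0.0, -0.33, 0.6]
[-0.93, 0.09, 0.1, 0.0, 0.0, -0.33, 0.6]
[-0.93, 0.07, 0.1, 0.0, 0.0, -0.33, 0.6]
[-0.93, 0.05, 0.1, 0.0, 0.0, -0.33, 0.6]
```

Request:
send_rows(
  rows=[
    [[-0.86,0.36,0,0,0,-0.33,0.6],[-0.87,0.34,0,0,0,-0.33,0.6],[-0.87,0.32,0,0,0,-0.33,0.6],[-0.88,0.3,0,0,0,-0.33,0.6],[-0.89,0.28,0,0,0,-0.33,0.6],[-0.89,0.26,0.1,0,0,-0.33,0.6],[-0.9,0.24,0.1,0,0,-0.33,0.6],[-0.91,0.22,0.2,0,0,-0.33,0.6],[-0.91,0.2,0.2,0,0,-0.33,0.6],[-0.92,0.18,0.2,0,0,-0.33,0.6],[-0.92,0.15,0.2,0,0,-0.33,0.6],[-0.92,0.13,0.2,0,0,-0.33,0.6]],
  ],
)

```text
clock: 10.0
position: [0.5577, -0.0614, 0.165]
tcp_rot: [-2.286, -2.15, 0.003]
ft_force: [0.2, 0.2, 0.6]
finger_gap: 0.601
finger_force: 0.0
```

Request:
send_rows(
  rows=[
    [[-0.93,0.11,0.1,0,0,-0.33,0.6],[-0.93,0.09,0.1,0,0,-0.33,0.6],[-0.93,0.07,0.1,0,0,-0.33,0.6],[-0.93,0.05,0.1,0,0,-0.33,0.6],[0,0,0,0,0,0,0.6],[0,0,0,0,0,0,0.6]],
  ],
)

```text
clock: 10.6
position: [0.5665, -0.2094, 0.1493]
tcp_rot: [-2.188, -2.249, 0.001]
ft_force: [0.3, -0.2, -0.2]
finger_gap: 0.599
finger_force: 0.0
```

```bash
cat > see.py <<'E'
from h import *
def boxes(n="wrist",pic=None):
    c=snap(n,pic) if pic else bot.read_camera(n); X=cloud(c); hsv=cv2.cvtColor(c["img"],cv2.COLOR_RGB2HSV)
    for nm,a,b in [("pink",160,176),("orange",6,18)]:
        m=((hsv[...,0]>=a)&(hsv[...,0]<=b)&(hsv[...,1]>120)&(abs(X[...,2]-.036)<.008)&(X[...,0]<.8)&(X[...,0]>.3)&(abs(X[...,1])<.3)).astype(np.uint8)
        N,L,s,_=cv2.connectedComponentsWithStats(m)
        for i in range(1,N):
            if s[i,4]>150:
                r=cv2.minAreaRect((X[L==i][:,:2]*1000).astype(np.float32)); print(n,nm,s[i,4],np.round(r[0],1),np.round(r[1],1),round(r[2],1))
    return c,X,hsv
def docks(X,hsv):
    for nm,a,b,yc in [("pink",160,176,-.087),("orange",6,18,.092)]:
        m=(hsv[...,0]>=a)&(hsv[...,0]<=b)&(hsv[...,1]>120)&(X[...,0]>.62)&(X[...,0]<.78)&(abs(X[...,1]-yc)<.08)&(X[...,2]<.085)&(X[...,2]>.062)
        P=X[m]
        for x in (.646,.75):
            q=P[abs(P[:,0]-x)<.008]
            if len(q)>10: print("dock",nm,x,"x0",np.percentile(P[:,0],1).round(4),"y",np.percentile(q[:,1],[1,99]).round(4),q[:,1].mean().round(4),len(q))
E
python3 - <<'E'
from see import *
st(); c,X,h=boxes("wrist","wrist4"); docks(X,h)
E
```

```text
t 10.6 p [ 0.5665 -0.2094  0.1493] x [-0.027  1.     0.003] z [-0.004  0.003 -1.   ] F [ 0.3 -0.2 -0.2] gap 0.599 ff 0.0 q [-0.47  0.26  1.73  0.    1.16 -0.5 ]
wrist orange 5786 [ 568.6 -129.3] [90.1 89.9] 86.7
wrist orange 569 [ 421.2 -240.8] [24.8 38.3] 39.5
wrist orange 505 [ 786.  -281.9] [34.1 14.1] 63.0
dock pink 0.646 x0 0.6431 y [-0.1457 -0.0624] -0.1003 2220
dock pink 0.75 x0 0.6431 y [-0.1427 -0.0595] -0.0988 3156
```

View pics/wrist4.png

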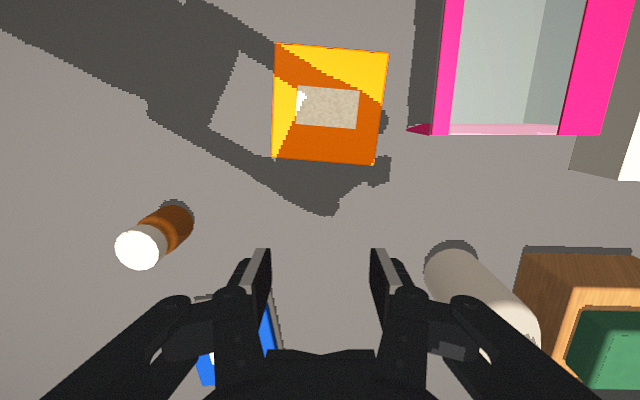

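The orange box is at (569,−129) with yaw −3° (image (330,105)). The way down between jar and bottle is free. I descend behind the box and push +y.

Request:
send_rows(
  rows=[
    [[0,0,0.6,0,0,0,0.6],[0,0,0.8,0,0,0,0.6],[0,0,0.8,0,0,0,0.6],[0,0,0.7,0,0,0,0.6],[0,0,0.4,0,0,0,0.6],[0,0,0.13,0,0,0,0.6],[0.2,0,0,0,0,0,0.6],[0.2,0,0,0,0,0,0.6],[0.2,0,0,0,0,0,0.6],[0.2,0,0,0,0,0,0.6],[0.3,0,0,0,0,0,0.6],[0.4,0,0,0,0,0,0.6]],
  ],
)

```text
clock: 11.85
position: [0.5675, -0.1498, 0.016]
tcp_rot: [2.186, 2.251, 0.001]
ft_force: [0.7, -3.4, 2.8]
finger_gap: 0.601
finger_force: 1.6
```

Request:
send_rows(
  rows=[
    [[0.5,0,0,0,0,0,0.6],[0.5,0,0,0,0,0,0.6],[0.5,0,0,0,0,0,0.6],[0.5,0,0,0,0,0,0.6],[0.5,0,0,0,0,0,0.6],[0.5,0,0,0,0,0,0.6],[0.5,0,0,0,0,0,0.6],[0.4,0,0,0,0,0,0.6],[0.3,0,0,0,0,0,0.6],[0.15,0,0,0,0,0,0.6],[0.1,0,0,0,0,0,0.6],[0,0,0,0,0,0,0.6]],
  ],
)

```text
clock: 13.05
position: [0.5605, 0.0292, 0.0142]
tcp_rot: [-2.188, -2.253, -0.0]
ft_force: [0.1, 0.2, 0.7]
finger_gap: 0.603
finger_force: 0.0
```

```bash
python3 - <<'E'
from see import *
st(); c,X,h=boxes("wrist"); docks(X,h)
c,X,h=boxes("scene"); docks(X,h)
c,X,h=boxes("side"); docks(X,h)
E
```

```text
t 13.05 p [0.5605 0.0292 0.0142] x [-0.029  1.     0.001] z [-0.001  0.001 -1.   ] F [0.1 0.2 0.7] gap 0.603 ff 0.0 q [-0.07  0.37  1.89  0.    0.89 -0.1 ]
wrist pink 11073 [447.7 120.3] [47.8 39.1] 7.1
wrist pink 1350 [719.1 -28.5] [36.4  3.3] 1.3
wrist orange 1129 [652.4 143.5] [ 3.4 32.2] 81.8
wrist orange 169 [571.9 130.5] [51.1  1.1] 1.8
wrist orange 26579 [556.8  80.6] [89.6 87.3] 2.1
wrist orange 1257 [655.  37.] [32.   4.6] 14.7
dock orange 0.646 x0 0.6366 y [0.0326 0.1346] 0.076 2837
scene pink 507 [424.7 143.1] [92.6 91.5] 7.3
scene orange 546 [558.9  85.3] [91.9 91.7] 1.3
dock pink 0.646 x0 0.6455 y [-0.1446 -0.0329] -0.0787 67
dock pink 0.75 x0 0.6455 y [-0.142  -0.0285] -0.0826 148
dock orange 0.646 x0 0.641 y [0.0343 0.1479] 0.0945 117
dock orange 0.75 x0 0.641 y [0.0354 0.1507] 0.0957 188
side pink 191 [702.1 -31.1] [121.4  11.8] 0.6
side pink 874 [422.2 143.6] [90.2 92.2] 7.6
side orange 615 [556.8  80.9] [ 90.4 103.7] 1.6
side orange 243 [698.8 149.4] [123.2   9.5] 2.2
dock pink 0.646 x0 0.643 y [-0.1443 -0.0303] -0.0849 102
dock pink 0.75 x0 0.643 y [-0.1432 -0.0267] -0.0806 140
dock orange 0.646 x0 0.6378 y [0.036 0.149] 0.1023 66
dock orange 0.75 x0 0.6378 y [0.148 0.154] 0.1504 23
```

Request:
send_rows(
  rows=[
    [[0.06,0,0,0,0,0,0.6],[0.04,0,0,0,0,0,0.6],[0,0,0,0,0,0,0.6],[-0.3,0,0,0,0,0,0.6],[-0.2,0,-0.6,0,0,0,0.6],[0,0,-0.8,0,0,0,0.6],[0,0,-0.8,0,0,0,0.6],[0,0,-0.8,0,0,0,0.6],[0.6,-0.3,0,0,0,0,0.6],[0.85,-0.5,0,0,0,0,0.6],[0.85,-0.5,0,0,0,0,0.6],[0.85,-0.5,0,0,0,0,0.6]],
  ],
)

```text
clock: 14.4
position: [0.4853, 0.1367, 0.1349]
tcp_rot: [2.19, 2.252, 0.002]
ft_force: [0.7, 0.2, 0.3]
finger_gap: 0.6
finger_force: 0.0
```

Request:
send_rows(
  rows=[
    [[0.85,-0.5,0,0,0,0,0.6],[0.85,-0.5,0,0,0,0,0.6],[0.65,-0.3,0,0,0,0,0.6],[0,0,0,0,0,0,0.6]],
  ],
)

```text
clock: 14.8
position: [0.4295, 0.2307, 0.1347]
tcp_rot: [-2.183, -2.257, -0.001]
ft_force: [-0.1, -0.9, -0.2]
finger_gap: 0.599
finger_force: 0.0
```

```bash
python3 - <<'E'
from see import *
st(); boxes("scene"); c,X,h=boxes("side")
P=X[(X[...,2]>.015)&(X[...,2]<.2)&(np.hypot(X[...,0]-.325,X[...,1]-.245)<.06)&(h[...,0]>125)&(h[...,0]<150)&(h[...,1]>80)]; print("purple",P.min(0),P.max(0))
plan([.428,.228,.134],92,hand=.6)
E
```

```text
t 14.8 p [0.4295 0.2307 0.1347] x [-0.033  0.999  0.001] z [-0.     0.001 -1.   ] F [-0.1 -0.9 -0.2] gap 0.599 ff 0.0 q [0.35 0.03 2.01 0.   1.1  0.31]
scene pink 457 [425.4 142.8] [92.7 91.5] 7.6
scene orange 535 [558.9  88.3] [92.6 91.5] 2.5
side pink 208 [702.5 -30.4] [121.6   9.1] 3.0
side pink 799 [422.1 143.5] [89.3 93.9] 5.7
side orange 240 [699.  149.1] [122.6   7.6] 2.6
purple [0.28887581 0.21949596 0.03294355] [0.35678092 0.28445609 0.06340615]
rows 1
[-0.01, -0.08, 0.02, 0.01, 0.0, -0.06, 0.6]
```

Request:
send_rows(
  rows=[
    [[0,0,0.6,0,0,0,0.6],[0,0,0.8,0,0,0,0.6],[0,0,0.8,0,0,0,0.6],[0,0,0.6,0,0,0,0.6],[0,0,0.22,0,0,0,0.6],[-0.2,0,0,0,0,0,0.6],[-0.2,0,0,0,0,0,0.6],[-0.2,0,0,0,0,0,0.6],[-0.2,0,0,0,0,0,0.6],[-0.3,0,0,0,0,0,0.6],[-0.4,0,0,0,0,0,0.6],[-0.5,0,0,0,0,0,0.6]],
  ],
)

```text
clock: 16.1
position: [0.4344, 0.1488, 0.015]
tcp_rot: [2.188, 2.254, 0.005]
ft_force: [0.0, 4.5, 2.2]
finger_gap: 0.601
finger_force: 1.5
```

Request:
send_rows(
  rows=[
    [[-0.5,0,0,0,0,0,0.6],[-0.5,0,0,0,0,0,0.6],[-0.5,0,0,0,0,0,0.6],[-0.5,0,0,0,0,0,0.6],[-0.5,0,0,0,0,0,0.6],[-0.5,0,0,0,0,0,0.6],[-0.5,0,0,0,0,0,0.6],[-0.4,0,0,0,0,0,0.6],[-0.4,0,0,0,0,0,0.6],[-0.25,0,0,0,0,0,0.6],[-0.1,0,0,0,0,0,0.6],[-0.05,0,0,0,0,0,0.6]],
  ],
)

```text
clock: 17.3
position: [0.4388, -0.0393, 0.0139]
tcp_rot: [-2.189, -2.253, -0.001]
ft_force: [0.2, 4.3, 2.6]
finger_gap: 0.599
finger_force: 1.5
```

```bash
python3 - <<'E'
from see import *
st(); boxes("scene"); boxes("side")
E
```

```text
t 17.3 p [ 0.4388 -0.0393  0.0139] x [-0.029  1.     0.001] z [ 0.     0.001 -1.   ] F [0.2 4.3 2.6] gap 0.599 ff 1.5 q [-0.25  0.15  2.17  0.    0.82 -0.28]
scene orange 544 [560.6  88.1] [92.2 93.5] 1.6
side pink 169 [439.9 -71.5] [50.4 47.6] 1.9
side pink 198 [702.6 -30.6] [122.5  10.5] 1.6
side orange 244 [698.7 149.4] [122.5   8.9] 3.2
```

Request:
send_rows(
  rows=[
    [[0.2,0,0,0,0,0,0.6],[0.4,0,0,0,0,0,0.6],[0,0,-0.7,0,0,0,0.6],[0,0,-0.9,0,0,0,0.6],[0,0,-0.9,0,0,0,0.6],[0,0,-0.7,0,0,0,0.6],[0,0,0,0,0,0,0.6]],
  ],
)

```text
clock: 18.1
position: [0.4417, -0.0152, 0.1462]
tcp_rot: [2.181, 2.25, 0.008]
ft_force: [0.5, -0.4, -0.5]
finger_gap: 0.604
finger_force: 0.0
```

```bash
python3 - <<'E'
from see import *
st(); plan([.352,-.095,.14],2,hand=.6)
E
```

```text
t 18.1 p [ 0.4417 -0.0152  0.1462] x [-0.031  1.    -0.003] z [ 0.009 -0.002 -1.   ] F [ 0.5 -0.4 -0.5] gap 0.604 ff 0.0 q [-0.19 -0.09  2.11 -0.    1.11 -0.22]
rows 23
[-0.08, -0.1, 0.01, 0.01, 0.0, 0.98, 0.6]
[-0.09, -0.09, 0.01, 0.01, 0.0, 0.98, 0.6]
[-0.1, -0.09, 0.01, 0.01, 0.0, 0.98, 0.6]
[-0.1, -0.08, 0.01, 0.01, 0.0, 0.98, 0.6]
[-0.11, -0.07, 0.01, 0.01, 0.0, 0.98, 0.6]
[-0.11, -0.07, 0.01, 0.01, 0.0, 0.98, 0.6]
[-0.12, -0.06, 0.01, 0.01, 0.0, 0.98, 0.6]
[-0.12, -0.05, 0.01, 0.01, 0.0, 0.98, 0.6]
[-0.12, -0.04, 0.01, 0.01, 0.0, 0.98, 0.6]
[-0.13, -0.03, 0.01, 0.01, 0.0, 0.98, 0.6]
[-0.13, -0.03, 0.01, 0.01, 0.0, 0.98, 0.6]
[-0.13, -0.02, 0.01, 0.01, 0.0, 0.98, 0.6]
[-0.13, -0.01, 0.01, 0.01, 0.0, 0.98, 0.6]
[-0.13, 0.0, 0.01, 0.01, 0.0, 0.98, 0.6]
[-0.13, 0.01, 0.01, 0.01, 0.0, 0.98, 0.6]
[-0.13, 0.02, 0.01, 0.01, 0.0, 0.98, 0.6]
[-0.13, 0.03, 0.01, 0.01, 0.0, 0.98, 0.6]
[-0.13, 0.04, 0.01, 0.01, 0.0, 0.98, 0.6]
[-0.12, 0.04, 0.01, 0.01, 0.0, 0.98, 0.6]
[-0.12, 0.05, 0.01, 0.01, 0.0, 0.98, 0.6]
[-0.12, 0.06, 0.01, 0.01, 0.0, 0.98, 0.6]
[-0.11, 0.07, 0.01, 0.01, 0.0, 0.98, 0.6]
[-0.11, 0.08, 0.01, 0.01, 0.0, 0.98, 0.6]
```

Request:
send_rows(
  rows=[
    [[-0.08,-0.1,0,0,0,0.98,0.6],[-0.09,-0.09,0,0,0,0.98,0.6],[-0.1,-0.09,0,0,0,0.98,0.6],[-0.1,-0.08,0,0,0,0.98,0.6],[-0.11,-0.07,0,0,0,0.98,0.6],[-0.11,-0.07,0,0,0,0.98,0.6],[-0.12,-0.06,0,0,0,0.98,0.6],[-0.12,-0.05,0,0,0,0.98,0.6],[-0.12,-0.04,0,0,0,0.98,0.6],[-0.13,-0.03,0,0,0,0.98,0.6],[-0.13,-0.03,0,0,0,0.98,0.6],[-0.13,-0.02,0,0,0,0.98,0.6]],
  ],
)

```text
clock: 19.3
position: [0.3899, -0.056, 0.1402]
tcp_rot: [-2.906, -1.19, 0.004]
ft_force: [-0.4, -0.4, -1.0]
finger_gap: 0.6
finger_force: 0.0
```

Request:
send_rows(
  rows=[
    [[-0.13,-0.01,0,0,0,0.98,0.6],[-0.13,0,0,0,0,0.98,0.6],[-0.13,0.01,0,0,0,0.98,0.6],[-0.13,0.02,0,0,0,0.98,0.6],[-0.13,0.03,0,0,0,0.98,0.6],[-0.13,0.04,0,0,0,0.98,0.6],[-0.12,0.04,0,0,0,0.98,0.6],[-0.12,0.05,0,0,0,0.98,0.6],[-0.12,0.06,0,0,0,0.98,0.6],[-0.11,0.07,0,0,0,0.98,0.6],[-0.11,0.08,0,0,0,0.98,0.6],[0,0,0,0,0,0,0.6]],
  ],
)

```text
clock: 20.5
position: [0.3462, -0.0941, 0.1403]
tcp_rot: [-3.141, -0.043, 0.004]
ft_force: [-0.0, -0.5, -0.2]
finger_gap: 0.599
finger_force: 0.0
```

```bash
python3 - <<'E'
from see import *
st(); c,X,h=boxes("wrist","wrist5"); docks(X,h); boxes("scene"); boxes("side")
E
```

```text
t 20.5 p [ 0.3462 -0.0941  0.1403] x [ 1.     0.027 -0.002] z [-0.003  0.001 -1.   ] F [-0.  -0.5 -0.2] gap 0.599 ff 0.0 q [-0.46 -0.29  2.29 -0.    1.15  1.08]
wrist pink 10656 [422.9 -95.9] [89.4 90. ] 1.5
wrist orange 737 [ 415.1 -237.1] [24.2 38.7] 86.1
scene pink 387 [425.2 -95.5] [92.5 94.4] 1.2
scene orange 542 [558.1  88.6] [94.3 91.4] 2.4
side pink 477 [423.5 -94.7] [89.4 94.1] 0.7
side pink 195 [702.2 -29. ] [122.2  10.1] 1.5
side orange 151 [534.6 110.4] [123.   61.8] 45.8
side orange 236 [698.4 148. ] [122.    9.3] 1.4
```

View pics/wrist5.png

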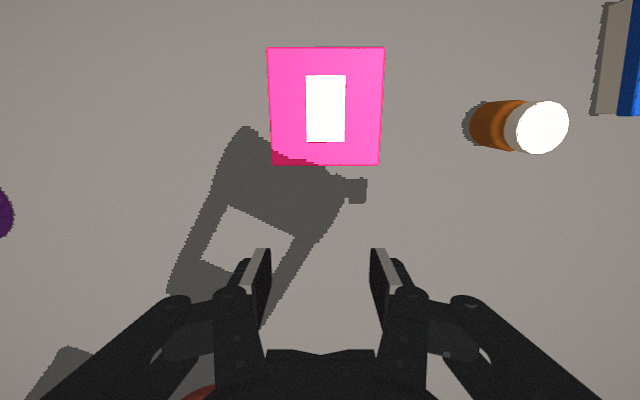

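The pink box is at (423,−96), yaw 1.5° (image (325,105)), squarely ahead of the fingers. I push it upright towards the mouth.

Request:
send_rows(
  rows=[
    [[0,0,0.6,0,0,0,0.6],[0,0,0.8,0,0,0,0.6],[0,0,0.8,0,0,0,0.6],[0,0,0.7,0,0,0,0.6],[0,0,0.25,0,0,0,0.6],[0.2,0,0,0,0,0,0.6],[0.2,0,0,0,0,0,0.6],[0.2,0,0,0,0,0,0.6],[0.3,0,0,0,0,0,0.6],[0.4,0,0,0,0,0,0.6],[0.5,0,0,0,0,0,0.6],[0.5,0,0,0,0,0,0.6]],
  ],
)

```text
clock: 21.85
position: [0.4413, -0.0922, 0.0164]
tcp_rot: [3.141, 0.042, 0.002]
ft_force: [-1.7, 0.0, -0.1]
finger_gap: 0.598
finger_force: 0.8
```

Request:
send_rows(
  rows=[
    [[0.5,0,0,0,0,0,0.6],[0.5,0,0,0,0,0,0.6],[0.5,0,0,0,0,0,0.6],[0.4,0,0,0,0,0,0.6],[0.3,0,0,0,0,0,0.6],[0.1,0,0,0,0,0,0.6],[0.05,0,0,0,0,0,0.6],[0,0,0,0,0,0,0.6],[-0.3,0,0,0,0,0,0.6],[-0.6,0,-0.5,0,0,0,0.6],[-0.6,0,-0.7,0,0,0,0.6],[0,0,0,0,0,0,0.6]],
  ],
)

```text
clock: 23.05
position: [0.4722, -0.0915, 0.0659]
tcp_rot: [3.14, 0.041, 0.005]
ft_force: [0.1, 0.1, 1.1]
finger_gap: 0.603
finger_force: 0.0
```

```bash
python3 - <<'E'
from see import *
st(); c,X,h=boxes("wrist","wrist6"); docks(X,h); c,X,h=boxes("scene"); docks(X,h); boxes("side")
E
```

```text
t 23.05 p [ 0.4722 -0.0915  0.0659] x [1.    0.026 0.003] z [ 0.003 -0.001 -1.   ] F [0.1 0.1 1.1] gap 0.603 ff 0.0 q [-0.34  0.13  2.07 -0.    0.95  1.21]
wrist pink 11621 [572.7 -91.3] [57.9 90.1] 1.5
wrist orange 2125 [543.9  51.6] [ 47.  103.7] 58.9
wrist orange 1340 [ 424.  -239.6] [18.9 39. ] 33.2
scene pink 393 [590.8 -90.3] [89.  92.4] 1.1
scene orange 538 [558.7  88.6] [93.6 91.7] 2.3
dock pink 0.646 x0 0.6451 y [-0.1477 -0.0301] -0.0791 71
dock pink 0.75 x0 0.6451 y [-0.1435 -0.029 ] -0.0821 151
dock orange 0.646 x0 0.6411 y [0.0329 0.147 ] 0.0928 119
dock orange 0.75 x0 0.6411 y [0.0369 0.1509] 0.0958 189
side pink 490 [588.6 -90.9] [89.7 96.4] 1.9
side pink 196 [702.6 -29.9] [122.8  10.4] 3.3
side orange 244 [697.9 149. ] [122.    6.9] 2.4
```

Pink box is lined up at (589,−91). I tilt the tool 45° here.

Request:
send_rows(
  rows=[
    [[0,0,0,0,0.95,0,0.4],[0,0,0,0,0.95,0,0.4],[0,0,0,0,0.95,0,0.4],[0,0,0,0,0.95,0,0.4],[0,0,0,0,0.95,0,0.4],[0,0,0,0,0.95,0,0.4],[0,0,0,0,0.95,0,0.4],[0,0,0,0,0.95,0,0.4],[0,0,0,0,0.95,0,0.4],[0,0,0,0,0.95,0,0.4],[0,0,0,0,0.95,0,0.4],[0,0,0,0,0.8,0,0.4]],
  ],
)

```text
clock: 24.4
position: [0.4731, -0.0905, 0.0626]
tcp_rot: [-2.903, -0.039, -1.167]
ft_force: [0.5, 0.3, -0.3]
finger_gap: 0.4
finger_force: 0.0
```

```bash
python3 - <<'E'
from see import *
st(); plan([.51,-.091,.018],1.6,45,hand=.4,smax=.6)
E
```

```text
t 24.4 p [ 0.4731 -0.0905  0.0626] x [0.721 0.019 0.692] z [ 0.692  0.021 -0.722] F [ 0.5  0.3 -0.3] gap 0.4 ff 0.0 q [-0.61 -0.1   2.53  1.46  0.43 -0.37]
rows 2
[-0.05, 0.02, 0.72, -0.01, 0.15, -0.01, 0.4]
[-0.06, 0.02, 0.72, -0.01, 0.15, -0.01, 0.4]
```

Request:
send_rows(
  rows=[
    [[-0.03,0,0.4,0,0,0,0.4],[-0.05,0,0.6,0,0,0,0.4],[-0.04,0,0.45,0,0,0,0.4],[0,0,0,0,0,0,0.4],[0.07,0,0.07,0,0,0,0.4],[0.11,0,0.1,0,0,0,0.4],[0.11,0,0.1,0,0,0,0.4],[0.11,0,0.1,0,0,0,0.4],[0.11,0,0.1,0,0,0,0.4],[0.11,0,0.1,0,0,0,0.4]],
  ],
)

```text
clock: 25.4
position: [0.5443, -0.0883, 0.0194]
tcp_rot: [-2.903, -0.041, -1.167]
ft_force: [-2.5, 0.4, 1.5]
finger_gap: 0.399
finger_force: 1.6
```

```bash
python3 - <<'E'
from see import *
st(); c,X,h=boxes("scene");boxes("side")
E
```

```text
t 25.4 p [ 0.5443 -0.0883  0.0194] x [0.721 0.019 0.692] z [ 0.692  0.022 -0.722] F [-2.5  0.4  1.5] gap 0.399 ff 1.6 q [-0.48  0.19  2.37  1.89  0.37 -0.73]
scene pink 365 [590.1 -91.3] [94.7 89.3] 89.4
scene orange 539 [559.4  88.6] [91.  92.8] 1.5
side pink 493 [594.4 -89.4] [89.3 97.1] 2.1
side pink 199 [702.2 -29.9] [121.8   8.5] 2.2
side orange 240 [698.3 150.2] [121.9   9.7] 3.5
```

Request:
send_rows(
  rows=[
    [[0.15,0,0.14,0,0,0,0.4],[0.22,0,0.21,0,0,0,0.4],[0.22,0,0.21,0,0,0,0.4],[0.22,0,0.21,0,0,0,0.4],[0.22,0,0.21,0,0,0,0.4],[0.22,0,0.21,0,0,0,0.4],[0.22,0,0.21,0,0,0,0.4],[0.15,0,0.14,0,0,0,0.4],[0.07,0,0.07,0,0,0,0.4],[0,0,0,0,0,0,0.4]],
  ],
)

```text
clock: 26.5
position: [0.6382, -0.0855, 0.0199]
tcp_rot: [-2.901, -0.041, -1.169]
ft_force: [-0.9, -0.5, 0.1]
finger_gap: 0.4
finger_force: 0.0
```

```bash
python3 - <<'E'
from see import *
st(); c,X,h=boxes("scene");boxes("side")
E
```

```text
t 26.5 p [ 0.6382 -0.0855  0.0199] x [0.721 0.019 0.693] z [ 0.693  0.022 -0.721] F [-0.9 -0.5  0.1] gap 0.4 ff 0.0 q [-0.37  0.33  2.17  1.86  0.29 -0.6 ]
scene orange 536 [558.9  87.8] [92.5 93.7] 2.3
side pink 275 [703.6 -85.8] [121.8 120.3] 1.5
side orange 246 [698.8 149.2] [122.7   8.3] 3.4
```

Request:
send_rows(
  rows=[
    [[0.05,0,0.05,0,0,0,0.4],[0.05,0,0.05,0,0,0,0.4],[0.05,0,0.05,0,0,0,0.4],[0.04,0,0.04,0,0,0,0.4],[0.04,0,0.04,0,0,0,0.4]],
  ],
)

```text
clock: 27.1
position: [0.6502, -0.0851, 0.019]
tcp_rot: [-2.902, -0.04, -1.166]
ft_force: [-2.2, 0.3, 2.3]
finger_gap: 0.4
finger_force: 1.4
```

Request:
send_rows(
  rows=[
    [[0.03,0,0.03,0,0,0,0.4],[0.03,0,0.03,0,0,0,0.4]],
  ],
)

```text
clock: 27.3
position: [0.6537, -0.085, 0.019]
tcp_rot: [-2.902, -0.041, -1.167]
ft_force: [-2.3, -0.9, 2.9]
finger_gap: 0.398
finger_force: 1.6
```

Request:
send_rows(
  rows=[
    [[0.03,0,0.03,0,0,0,0.4],[0.03,0,0.03,0,0,0,0.4]],
  ],
)

```text
clock: 27.5
position: [0.6571, -0.0849, 0.019]
tcp_rot: [-2.902, -0.041, -1.167]
ft_force: [-2.9, -0.2, 2.7]
finger_gap: 0.402
finger_force: 1.5
```

Request:
send_rows(
  rows=[
    [[0.03,0,0.03,0,0,0,0.4],[0.03,0,0.03,0,0,0,0.4]],
  ],
)

```text
clock: 27.7
position: [0.6589, -0.0848, 0.018]
tcp_rot: [-2.904, -0.04, -1.163]
ft_force: [-17.3, -0.7, 11.8]
finger_gap: 0.404
finger_force: 8.6
```

Stop felt (17 N). I ease off and back out along the same line.

Request:
send_rows(
  rows=[
    [[-0.05,0,-0.05,0,0,0,0.4],[-0.1,0,-0.1,0,0,0,0.4],[-0.25,0,-0.25,0,0,0,0.4],[-0.4,0,-0.4,0,0,0,0.4],[-0.4,0,-0.4,0,0,0,0.4],[-0.4,0,-0.4,0,0,0,0.4],[-0.4,0,-0.5,0,0,0,0.4],[-0.3,0,-0.6,0,0,0,0.4],[-0.1,0,-0.7,0,0,0,0.4],[0,0,-0.7,0,0,0,0.4],[0,0,0,0,0,0,0.4]],
  ],
)

```text
clock: 28.8
position: [0.4775, -0.091, 0.0733]
tcp_rot: [-2.903, -0.043, -1.174]
ft_force: [-0.4, 0.4, 0.0]
finger_gap: 0.401
finger_force: 0.0
```

```bash
python3 - <<'E'
from see import *
st(); c=snap("scene","scene2"); boxes("scene"); s=snap("side","side2")
a=c["img"][190:290,215:320]; b=s["img"][180:290,190:320]
f=lambda i:cv2.resize(i,(390,400),interpolation=cv2.INTER_CUBIC)
cv2.imwrite("pics/home1.png",np.hstack([f(a),f(b)])[...,::-1])
E
```

```text
t 28.8 p [ 0.4775 -0.091   0.0733] x [0.718 0.022 0.695] z [ 0.695  0.019 -0.719] F [-0.4  0.4  0. ] gap 0.401 ff 0.0 q [-0.6  -0.12  2.53  1.4   0.43 -0.3 ]
scene orange 543 [559.4  89.4] [91.5 92.3] 1.8
```

View pics/home1.png

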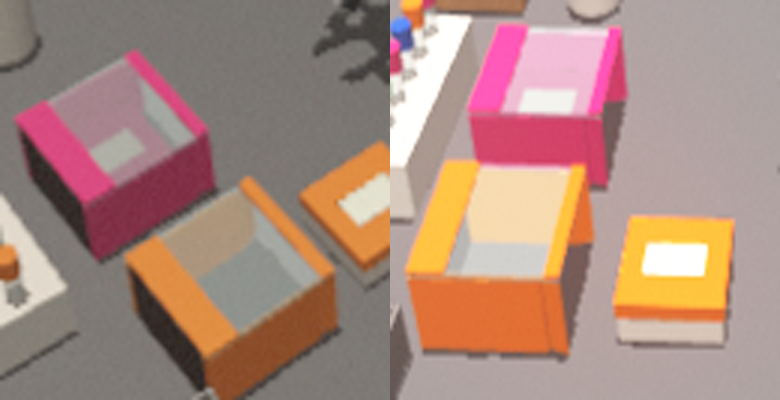

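The crops show the pink box under the pink roof, its label in the dock's middle (left crop (118,150)). The orange box waits squarely in front of its dock. I check the label numerically and cross over to the orange lane.

```bash
python3 - <<'E'
from see import *
for n,(u0,u1,v0,v1) in [("scene2",(238,256,222,234)),("side2",(228,256,200,214))]:
    c=dict(np.load(n+".npz")); g=c["img"].astype(int)
    m=np.zeros(g.shape[:2],bool); sub=g[v0:v1,u0:u1]; sat=sub.max(2)-sub.min(2); m[v0:v1,u0:u1]=(sat<(18 if n[1]=="c" else 25))
    v,u=np.where(m); print(n,len(u))
    K=np.array([[c["fx"],0,c["cx"]],[0,c["fy"],c["cy"]],[0,0,1.]])
    p=cv2.undistortPoints(np.stack([u,v],-1).reshape(-1,1,2).astype(float),K,np.array([c["k1"],0,0,0.])).reshape(-1,2)
    T=np.linalg.inv(c["camera_from_world"]); d=np.c_[p,np.ones(len(p))]@T[:3,:3].T; o=T[:3,3]
    W=o+d*((.036-o[2])/d[:,2])[:,None]; print(W.mean(0),W.min(0),W.max(0))
plan([.485,.0865,.075],2,45,hand=.4)
E
```

```text
scene2 79
[ 0.70266919 -0.09047584  0.036     ] [ 0.68405726 -0.10607602  0.036     ] [ 0.72067621 -0.07556676  0.036     ]
side2 110
[ 0.71014003 -0.08928086  0.036     ] [ 0.68402393 -0.10527859  0.036     ] [ 0.73491973 -0.07488546  0.036     ]
rows 5
[0.05, -0.88, 0.03, 0.01, 0.06, -0.02, 0.4]
[0.05, -0.88, 0.03, 0.01, 0.06, -0.02, 0.4]
[0.06, -0.88, 0.03, 0.01, 0.06, -0.02, 0.4]
[0.06, -0.88, 0.03, 0.01, 0.06, -0.02, 0.4]
[0.06, -0.88, 0.03, 0.01, 0.06, -0.02, 0.4]
```

Request:
send_rows(
  rows=[
    [[0.04,-0.5,0.02,0,0.1,0,0.4],[0.05,-0.8,0.02,0,0.1,0,0.4],[0.06,-0.88,0.02,0,0.1,0,0.4],[0.06,-0.88,0.02,0,0,0,0.4],[0.05,-0.8,0.02,0,0,0,0.4],[0.04,-0.55,0.02,0,0,0,0.4],[0,0,0,0,0,0,0.4],[0,0,0,0,0,0,0.4]],
  ],
)

```text
clock: 29.75
position: [0.4902, 0.0547, 0.0682]
tcp_rot: [-2.872, -0.05, -1.205]
ft_force: [-0.8, -0.0, 0.7]
finger_gap: 0.4
finger_force: 0.0
```

```bash
python3 - <<'E'
from see import *
st(); boxes("wrist"); boxes("scene"); plan([.485,.0865,.018],2,45,hand=.4)
E
```

```text
t 29.75 p [0.4902 0.0547 0.0682] x [0.7   0.019 0.714] z [ 0.713  0.037 -0.701] F [-0.8 -0.   0.7] gap 0.4 ff 0.0 q [-0.1  -0.1   2.54  2.24  0.14 -0.76]
wrist pink 660 [700.5 -30.6] [121.2   5.4] 1.4
wrist pink 2567 [660.7 -95.2] [ 44.5 102.9] 6.2
wrist orange 294 [ 789.2 -271.7] [20.4 10.1] 33.3
wrist orange 329 [657.8 143.5] [ 5.4 44.2] 82.0
wrist orange 159 [657.2  36.6] [36.2  3.6] 12.1
wrist orange 981 [631.7 279.4] [21.9 38.6] 54.7
wrist orange 829 [526.7  71. ] [ 56.6 113.3] 39.2
scene orange 539 [558.6  88.8] [92.6 90.2] 1.4
rows 2
[-0.5, -0.4, 0.41, -0.08, -0.08, -0.04, 0.4]
[-0.49, -0.41, 0.41, -0.08, -0.08, -0.04, 0.4]
```

The wrist is at a limit here (q5 at 0.14), since this lane lies straight ahead of the arm. I'll untilt, push the box upright to the mouth first as with pink, then tilt farther (55°).

Request:
send_rows(
  rows=[
    [[0.2,0,-0.5,0,0,0,0.6],[0,0,0,0,-1,0,0.6],[0,0,0,0,-1,0,0.6],[0,0,0,0,-1,0,0.6],[0,0,0,0,-1,0,0.6],[0,0,0,0,-1,0,0.6],[0,0,0,0,-1,0,0.6],[0,0,0,0,-1,0,0.6],[0,0,0,0,-1,0,0.6],[0,0,0,0,-1,0,0.6],[0,0,0,0,-1,0,0.6],[0,0,0,0,-1,0,0.6]],
  ],
)

```text
clock: 31.05
position: [0.4931, 0.0687, 0.0795]
tcp_rot: [-3.036, -0.108, -0.474]
ft_force: [0.5, -0.0, -0.1]
finger_gap: 0.6
finger_force: 0.0
```

```bash
python3 - <<'E'
from see import *
st(); boxes("wrist"); boxes("scene"); plan([.478,.086,.07],2,0,hand=.6)
E
```

```text
t 31.05 p [0.4931 0.0687 0.0795] x [0.95  0.059 0.306] z [ 0.302  0.077 -0.95 ] F [ 0.5 -0.  -0.1] gap 0.6 ff 0.0 q [-0.06 -0.03  2.24  0.16  0.64  1.32]
wrist pink 494 [656.4 -32. ] [31.8  5.4] 0.3
wrist pink 804 [662.8 -89.4] [ 2.7 83.6] 1.0
wrist orange 1378 [631.4 279.3] [20.5 38.8] 50.2
wrist orange 369 [648.6 144.3] [ 3.2 24.4] 74.8
wrist orange 242 [651.6  36.3] [24.   2.7] 19.6
wrist orange 383 [556.1  88.6] [89.3 90.2] 1.6
scene orange 537 [559.3  87.8] [91.2 92.2] 1.3
rows 5
[-0.1, -0.09, 0.03, -0.18, -0.91, 0.11, 0.6]
[-0.1, -0.09, 0.04, -0.18, -0.91, 0.11, 0.6]
[-0.09, -0.09, 0.04, -0.18, -0.91, 0.11, 0.6]
[-0.09, -0.09, 0.05, -0.18, -0.91, 0.11, 0.6]
[-0.09, -0.09, 0.05, -0.18, -0.91, 0.11, 0.6]
```

Request:
send_rows(
  rows=[
    [[-0.1,-0.09,0.03,-0.18,-0.91,0.11,0.6],[-0.1,-0.09,0.04,-0.18,-0.91,0.11,0.6],[-0.09,-0.09,0.04,-0.18,-0.91,0.11,0.6],[-0.09,-0.09,0.05,-0.18,-0.91,0.11,0.6],[-0.09,-0.09,0.05,-0.18,-0.91,0.11,0.6],[0,0,0,0,0,0,0.6],[0,0,0,0,0,0,0.6]],
  ],
)

```text
clock: 31.85
position: [0.4743, 0.0872, 0.0675]
tcp_rot: [-3.14, -0.055, 0.007]
ft_force: [-0.2, -0.0, 0.4]
finger_gap: 0.604
finger_force: 0.0
```

```bash
python3 - <<'E'
from see import *
st(); boxes("wrist"); plan([.478,.086,.013],2,0,hand=.6)
E
```

```text
t 31.85 p [0.4743 0.0872 0.0675] x [ 0.999  0.035 -0.004] z [-0.004  0.001 -1.   ] F [-0.2 -0.   0.4] gap 0.604 ff 0.0 q [0.04 0.13 2.06 0.   0.96 1.57]
wrist orange 421 [596.7  97.9] [37.5 97.4] 26.9
wrist orange 553 [514.4  94.2] [ 6.5 75.3] 1.2
rows 2
[0.05, 0.02, 0.68, -0.01, 0.03, 0.0, 0.6]
[0.05, 0.02, 0.68, -0.01, 0.03, 0.0, 0.6]
```

Request:
send_rows(
  rows=[
    [[0,0,0.5,0,0,0,0.6],[0,0.02,0.6,0,0,0,0.6],[0,0,0.25,0,0,0,0.6],[0.2,0,0,0,0,0,0.6],[0.2,0,0,0,0,0,0.6],[0.2,0,0,0,0,0,0.6],[0.2,0,0,0,0,0,0.6],[0.3,0,0,0,0,0,0.6],[0.3,0,0,0,0,0,0.6],[0.3,0,0,0,0,0,0.6]],
  ],
)

```text
clock: 32.9
position: [0.5436, 0.0894, 0.0139]
tcp_rot: [-3.14, -0.055, 0.007]
ft_force: [-3.1, 0.0, 2.4]
finger_gap: 0.598
finger_force: 1.6
```

```bash
python3 - <<'E'
from see import *
st(); boxes("scene"); boxes("side")
E
```

```text
t 32.9 p [0.5436 0.0894 0.0139] x [ 0.999  0.035 -0.005] z [-0.005  0.001 -1.   ] F [-3.1  0.   2.4] gap 0.598 ff 1.6 q [0.03 0.35 1.91 0.   0.89 1.57]
scene orange 400 [589.9  88.9] [79.9 93. ] 0.1
side pink 201 [702.4 -28.4] [122.9  12.2] 2.9
side orange 522 [664.6 103.5] [202.2  98.3] 9.9
```

Request:
send_rows(
  rows=[
    [[0.2,0,0,0,0,0,0.6],[0.3,0,0,0,0,0,0.6],[0.3,0,0,0,0,0,0.6],[0.2,0,0,0,0,0,0.6],[0.1,0,0,0,0,0,0.6],[0.05,0,0,0,0,0,0.6],[0,0,0,0,0,0,0.6],[-0.3,0,0,0,0,0,0.4],[-0.6,0,-0.5,0,0,0,0.4],[-0.4,0,-0.7,0,0,0,0.4],[0,0,0,0,0,0,0.4]],
  ],
)

```text
clock: 34.1
position: [0.537, 0.0893, 0.0647]
tcp_rot: [-3.139, -0.056, -0.001]
ft_force: [0.3, 0.3, 0.0]
finger_gap: 0.398
finger_force: 0.0
```

```bash
python3 - <<'E'
from see import *
st(); boxes("wrist"); boxes("scene"); boxes("side")
E
```

```text
t 34.1 p [0.537  0.0893 0.0647] x [0.999 0.036 0.001] z [ 0.001  0.002 -1.   ] F [0.3 0.3 0. ] gap 0.398 ff 0.0 q [0.03 0.25 1.92 0.   0.97 1.57]
wrist pink 1438 [656.2 -32.4] [30.8  7.3] 1.2
wrist orange 689 [640.5 121.9] [ 6.7 29.5] 0.8
wrist orange 692 [642.   61.8] [ 6.5 29.8] 2.3
wrist orange 151 [643.9  34. ] [7.3 2.3] 23.3
wrist orange 328 [601.7  85.1] [29.6 93.8] 21.5
scene orange 175 [614.  92.] [92.3 28.8] 86.6
side pink 205 [702.7 -29. ] [121.9  10.1] 3.3
side orange 362 [661.3 129.8] [188.2  76.6] 32.4
```

Request:
send_rows(
  rows=[
    [[0,0.6,0,0,0,0,0.4],[0,0.9,0,0,0,0,0.4],[0,0.9,0,0,0,0,0.4],[0,0.9,0,0,0.5,0,0.4],[0,0.6,0,0,1,0,0.4],[0,0,0,0,1,0,0.4],[0,0,0,0,1,0,0.4],[0,0,0,0,1,0,0.4],[0,0,0,0,1,0,0.4],[0,0,0,0,1,0,0.4],[0,0,0,0,1,0,0.4],[0,0,0,0,1,0,0.4]],
  ],
)

```text
clock: 35.45
position: [0.5417, -0.0669, 0.0605]
tcp_rot: [-2.996, -0.052, -0.904]
ft_force: [-0.0, -0.1, 0.1]
finger_gap: 0.402
finger_force: 0.0
```

Request:
send_rows(
  rows=[
    [[0,0,0,0,1,0,0.4],[0,0,0,0,1,0,0.4],[0,0,0,0,1,0,0.4],[0,0,0,0,1,0,0.4],[0,0,0,0,1,0,0.4],[0,0,0,0,0.3,0,0.4],[0,0,0,0,0,0,0.4]],
  ],
)

```text
clock: 36.15
position: [0.5409, -0.0602, 0.0579]
tcp_rot: [-2.838, -0.056, -1.254]
ft_force: [0.3, 0.7, -0.1]
finger_gap: 0.401
finger_force: 0.0
```

```bash
python3 - <<'E'
from see import *
st(); plan([.545,.0875,.065],2,55,hand=.4)
E
```

```text
t 36.15 p [ 0.5409 -0.0602  0.0579] x [0.673 0.017 0.739] z [ 0.738  0.05  -0.673] F [ 0.3  0.7 -0.1] gap 0.401 ff 0.0 q [-0.45  0.08  2.43  1.88  0.39 -0.67]
rows 5
[0.05, -0.74, 0.03, -0.07, 0.37, -0.02, 0.4]
[0.05, -0.74, 0.03, -0.07, 0.37, -0.02, 0.4]
[0.05, -0.74, 0.02, -0.07, 0.37, -0.02, 0.4]
[0.05, -0.74, 0.02, -0.07, 0.37, -0.02, 0.4]
[0.05, -0.74, 0.02, -0.07, 0.37, -0.02, 0.4]
```

Request:
send_rows(
  rows=[
    [[0,0,0,-0.1,1,0,0.4],[0,0,0,-0.1,0.9,0,0.4],[0,0,0,-0.1,0,0,0.4],[0.05,-0.4,0,0,0,0,0.4],[0.05,-0.4,0.03,0,0,0,0.4],[0.05,-0.4,0.03,0,0,0,0.4],[0.05,-0.4,0.03,0,0,0,0.4],[0.05,-0.4,0.03,0,0,0,0.4],[0,-0.4,0,0,0,0,0.4],[0,-0.4,0,0,0,0,0.4],[0,-0.4,0,0,0,0,0.4],[0,-0.4,0,0,0,0,0.4]],
  ],
)

```text
clock: 37.35
position: [0.5482, 0.0858, 0.0674]
tcp_rot: [-2.76, -0.043, -1.447]
ft_force: [-0.4, 0.2, 0.3]
finger_gap: 0.4
finger_force: 0.0
```

```bash
python3 - <<'E'
from see import *
st(); plan([.555,.0885,.065],2,55,hand=.4)
E
```

```text
t 37.35 p [0.5482 0.0858 0.0674] x [0.569 0.013 0.822] z [ 0.822  0.035 -0.569] F [-0.4  0.2  0.3] gap 0.4 ff 0.0 q [ 0.02  0.12  2.46  3.09  0.41 -1.53]
rows 1
[0.05, -0.06, 0.18, -0.09, -0.08, -0.1, 0.4]
```

Request:
send_rows(
  rows=[
    [[-0.4,-0.05,0.3,-0.05,0,-0.05,0.4],[-0.4,-0.03,0.28,-0.05,0,-0.05,0.4],[-0.12,0,0.06,0,0,0,0.4],[0.06,0,0.08,0,0,0,0.4],[0.11,0,0.16,0,0,0,0.4],[0.11,0,0.16,0,0,0,0.4],[0.11,0,0.16,0,0,0,0.4],[0.11,0,0.16,0,0,0,0.4],[0.11,0,0.16,0,0,0,0.4],[0.11,0,0.16,0,0,0,0.4]],
  ],
)

```text
clock: 38.35
position: [0.5987, 0.0891, 0.0222]
tcp_rot: [-2.77, -0.047, -1.453]
ft_force: [-3.5, -0.8, 2.7]
finger_gap: 0.399
finger_force: 1.8
```

```bash
python3 - <<'E'
from see import *
st(); plan([.645,.092,.021],2,55,hand=.4)
E
```

```text
t 38.35 p [0.5987 0.0891 0.0222] x [0.568 0.02  0.823] z [ 0.822  0.025 -0.568] F [-3.5 -0.8  2.7] gap 0.399 ff 1.8 q [ 0.03  0.35  2.33  3.14  0.5  -1.57]
rows 2
[0.32, -0.02, 0.49, 0.02, -0.04, 0.0, 0.4]
[0.32, -0.02, 0.48, 0.02, -0.04, 0.0, 0.4]
```

Request:
send_rows(
  rows=[
    [[0.11,0,0.16,0,0,0,0.4],[0.11,0,0.16,0,0,0,0.4],[0.11,0,0.16,0,0,0,0.4],[0.11,0,0.16,0,0,0,0.4],[0.11,0,0.16,0,0,0,0.4],[0.05,0,0.08,0,0,0,0.4],[0.03,0,0.04,0,0,0,0.4],[0.03,0,0.04,0,0,0,0.4]],
  ],
)

```text
clock: 39.15
position: [0.6445, 0.0907, 0.0218]
tcp_rot: [-2.77, -0.047, -1.453]
ft_force: [-3.4, -0.4, 2.0]
finger_gap: 0.4
finger_force: 1.7
```

Request:
send_rows(
  rows=[
    [[0.03,0,0.04,0,0,0,0.4],[0.02,0,0.03,0,0,0,0.4]],
  ],
)

```text
clock: 39.35
position: [0.6479, 0.0908, 0.0219]
tcp_rot: [-2.771, -0.047, -1.452]
ft_force: [-3.1, -0.0, 2.5]
finger_gap: 0.402
finger_force: 1.6
```

Request:
send_rows(
  rows=[
    [[0.03,0,0.04,0,0,0,0.4],[0.02,0,0.03,0,0,0,0.4]],
  ],
)

```text
clock: 39.55
position: [0.6514, 0.0909, 0.0219]
tcp_rot: [-2.771, -0.047, -1.452]
ft_force: [-2.3, -0.6, 2.4]
finger_gap: 0.401
finger_force: 1.4
```

Request:
send_rows(
  rows=[
    [[0.02,0,0.03,0,0,0,0.4],[0.02,0,0.02,0,0,0,0.4]],
  ],
)

```text
clock: 39.75
position: [0.6539, 0.091, 0.0219]
tcp_rot: [-2.771, -0.047, -1.452]
ft_force: [-1.3, 0.1, 1.0]
finger_gap: 0.399
finger_force: 1.0
```

Request:
send_rows(
  rows=[
    [[0.02,0,0.03,0,0,0,0.4],[0.01,0,0.02,0,0,0,0.4]],
  ],
)

```text
clock: 39.95
position: [0.6563, 0.0911, 0.0219]
tcp_rot: [-2.771, -0.047, -1.452]
ft_force: [-5.1, 0.1, 1.8]
finger_gap: 0.4
finger_force: 2.7
```

Request:
send_rows(
  rows=[
    [[0.02,0,0.02,0,0,0,0.4],[0,0,0,0,0,0,0.4]],
  ],
)

```text
clock: 40.15
position: [0.6564, 0.0911, 0.0218]
tcp_rot: [-2.771, -0.047, -1.451]
ft_force: [-7.3, -0.5, 3.9]
finger_gap: 0.395
finger_force: 3.7
```

Request:
send_rows(
  rows=[
    [[0.02,0,0.03,0,0,0,0.4],[0,0,0,0,0,0,0.4]],
  ],
)

```text
clock: 40.35
position: [0.6566, 0.0912, 0.0217]
tcp_rot: [-2.771, -0.046, -1.451]
ft_force: [-16.2, -1.7, 10.9]
finger_gap: 0.405
finger_force: 8.1
```

Stop felt. I ease off, back out and lift clear.

Request:
send_rows(
  rows=[
    [[-0.04,0,-0.06,0,0,0,0.4],[-0.08,0,-0.12,0,0,0,0.4],[-0.2,0,-0.3,0,0,0,0.4],[-0.25,0,-0.36,0,0,0,0.4],[-0.3,0,-0.44,0,0,0,0.4],[-0.3,0,-0.44,0,0,0,0.4],[-0.1,0,-0.6,0,0,0,0.4],[0.3,0,-0.6,0,0,0,0.4],[0.5,0,-0.4,0,0,0,0.4],[0.5,0,-0.3,0,0,0,0.4],[0.5,0,-0.3,0,0,0,0.4],[0,0,0,0,0,0,0.4]],
  ],
)

```text
clock: 41.55
position: [0.5455, 0.0878, 0.1348]
tcp_rot: [-2.762, -0.047, -1.468]
ft_force: [0.5, 0.1, 0.8]
finger_gap: 0.401
finger_force: 0.0
```

```bash
python3 - <<'E'
from see import *
st(); c=snap("scene","scene3"); s=snap("side","side3")
f=lambda i:cv2.resize(i,(400,300),interpolation=cv2.INTER_CUBIC)
cv2.imwrite("pics/final.png",np.vstack([np.hstack([f(c["img"][190:290,215:348]),f(s["img"][180:290,180:327])]),np.hstack([f(c["img"][130:350,190:490]),f(s["img"][130:400,130:490])])])[...,::-1])
E
```

```text
t 41.55 p [0.5455 0.0878 0.1348] x [0.559 0.02  0.829] z [ 0.828  0.026 -0.559] F [0.5 0.1 0.8] gap 0.401 ff 0.0 q [ 0.03 -0.11  2.48  3.15  0.2  -1.58]
```

View pics/final.png

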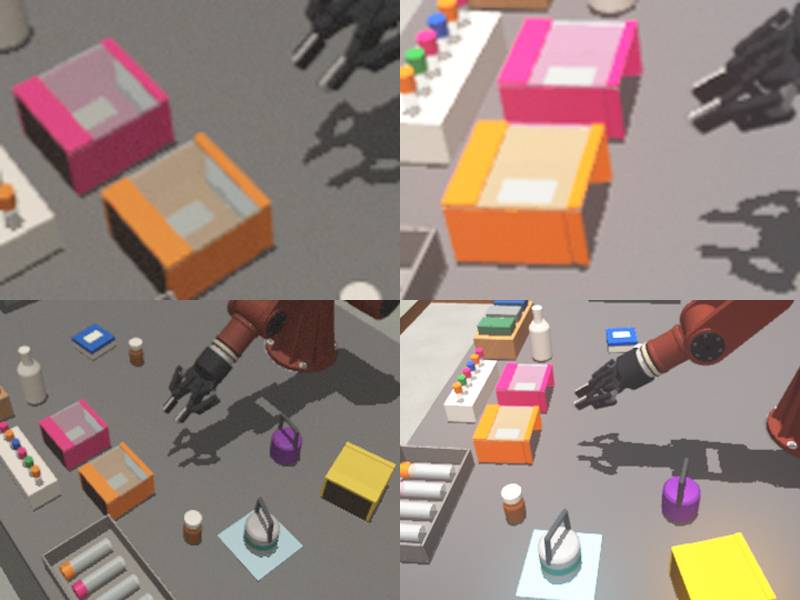

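Both labels sit at the same depth under their roofs (top crops (95,112) and (190,217)). The can stands in the middle of the pad, the other things are untouched, and the gripper is clear.

```bash
python3 -c "
from station import bot
print(bot.hand_in())"
```

```text
the job is handed in; nothing more can be done
None
```

The job is handed in at about 42 s: the can stands upright in the middle of the pad, then the pink and orange boxes were each pushed home to the stop (about 17 N and 16 N of push force along x); I first slid the orange box sideways to its own dock's lane because it blocked the pink dock.

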